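Pack the seal engraver's plates and lock the carrier

TASK

Lay the bench brush that is lying on the carrier down in the grey tray. Then pull every engraved wooden plate that is there up out of the slotted rack, stand each in its own slot of the carrier and press it down until it is fully home. When all are home, swing the keeper bar shut over them until it is past its detent.

Things in the scene. Friction and masses are not known exactly. Their poses are not given: they have to be found in the camera images.
- rack: Fixed dark wooden slotted block, 84 (x) x 168 (y) x 50 mm high, no posts, left or right of the tray. Origin: centre of its underside; z up. Four slots open upward at y = -63, -21, +21, +63 mm, each 12 mm wide (y) and 66 mm long (x); slot floor at z = 10 mm, rim at z = 50 mm.
- carrier: Fixed pale plywood slotted block like the rack, on a black base 90 x 236 mm, with a steel post at each end (y = -103 and +103 mm, 18 mm wide, up to 104 mm high) and a keeper bar. Origin: centre of its underside; z up; -x side towards the robot. Slots at y = -63, -21, +21, +63 mm, 14 mm wide (y), 66 mm long (x), rim at z = 50 mm. The bar's underside is at z = 104 mm.
- keeper (a joint): Angle of the steel keeper bar (20 mm wide, 10 mm thick), rad, about a vertical axis: 0 = shut, lying along the carrier over the middle of the slots, at its end stop; grows as it swings out to the carrier's -x side, at most 1.4; starts at 1.1 to 1.3. It moves with about 1 N at the knob; some 5 N snap it over the detent ball at about 0.05 rad, and the ball then holds it.
- keeper_knob (a point): Centre of the top of the black upright round knob on the free end of the keeper bar, 206 mm from the hinge; the knob is 18 mm in diameter and 40 mm high, and the bar's top lies 40 mm below this point. Axes turn with the bar.
- keeper_hinge (a point): Point on the vertical hinge axis of the bar, at the carrier's -y post, at the bar's mid-height (109 mm). The detent (sprung brass ball and end stop) is on the other post.
- shoe (a point): Point on the carrier at the centre of the block, 20 mm above its underside: the height at which the black shoe in each slot first holds a plate's lower edge (plate top at 110 mm: the bar would hit it). Pushed with about 8 N or more the plate and its shoe slide down 10 mm and stay there: fully home, lower edge at 10 mm, top at 100 mm, under the bar.
- brush: Loose flat brush, 160 mm long (along x, black bristle end to +x), 28 mm wide (y; a 32 mm ferrule at x = +36 mm), 14 mm thick. Origin: on its underside, at mid length; z up. It starts lying across the slots on top of the carrier.
- tray: Fixed grey open tray, 220 (x) x 90 (y) x 22 mm high, walls and floor 4 mm. Origin: centre of its underside.
- plate0: One of up to four identical loose engraved wooden plates (2 to 4 are present, the others are absent), 60 mm wide (x), 9 mm thick (y), 90 mm tall (z), 60 g. Origin: its centre, 45 mm above its lower edge; z up. It starts upright in a slot of the rack, its upper 50 mm standing out.
- plate1: One of up to four identical loose engraved wooden plates (2 to 4 are present, the others are absent), 60 mm wide (x), 9 mm thick (y), 90 mm tall (z), 60 g. Origin: its centre, 45 mm above its lower edge; z up. It starts upright in a slot of the rack, its upper 50 mm standing out.
- plate2: One of up to four identical loose engraved wooden plates (2 to 4 are present, the others are absent), 60 mm wide (x), 9 mm thick (y), 90 mm tall (z), 60 g. Origin: its centre, 45 mm above its lower edge; z up. It starts upright in a slot of the rack, its upper 50 mm standing out.
- plate3: One of up to four identical loose engraved wooden plates (2 to 4 are present, the others are absent), 60 mm wide (x), 9 mm thick (y), 90 mm tall (z), 60 g. Origin: its centre, 45 mm above its lower edge; z up. It starts upright in a slot of the rack, its upper 50 mm standing out.
- pastejar: Bystander, to be left alone: white round jar, 76 mm in diameter, 46 mm high. Origin: underside centre (the hand tool: near its middle).
- sealbox: Bystander, to be left alone: cardboard box 100 x 60 x 35 mm. Origin: underside centre (the hand tool: near its middle).
- sealstone: Bystander, to be left alone: marble block 28 x 28 x 75 mm. Origin: underside centre (the hand tool: near its middle).
- oilstone: Bystander, to be left alone: grey stone 150 x 50 x 25 mm. Origin: underside centre (the hand tool: near its middle).
- inkbottle: Bystander, to be left alone: amber jar, 56 mm in diameter, 80 mm high. Origin: underside centre (the hand tool: near its middle).
- chisel: Bystander, to be left alone: hand tool 170 mm long lying flat. Origin: underside centre (the hand tool: near its middle).
- blank: Bystander, to be left alone: wooden blank 70 x 50 x 12 mm. Origin: underside centre (the hand tool: near its middle).

How it is judged:
By the outcome, as a careful person would: the job done as asked, in the order asked, and still so for the second after the job is handed in, with the robot touching nothing.
Of plate0, plate1, plate2, plate3 only 2 to 4 are there at a start; the rules pass over those that are not, and their reading is None.
At some moment in a run one of brush may be knocked a few centimetres aside while the robot is not near it.
It also fails if it takes over 210 s, if anything falls off the work surface, if the arm or the gripper's body presses on something with over 40 N, if the wrist force passes 120 N, or if a joint passes its speed limit or range.

ROBOT

A 6-joint arm with a two-finger parallel gripper is mounted at the origin on the work surface. World frame = base frame: x ahead of the robot, y to its left, z up, the work surface at z = 0. Lengths are in m, angles in rad, forces in N, time in s.
With the tool pointing down it reaches from about 0.325 to 0.925 m from the base axis. Payload 3.1 kg.
Tool frame: the origin (TCP) lies between the finger pads; the fingertips stand 19 mm ahead of it and the grasp point (between the pads) is the TCP (ctrl.tips_ahead is the distance from the TCP to the fingertips, in m); z points along the fingers, y is the line along which they close (so a half turn about z gives the same grasp; the last joint's range is limited). The gripper opens to 85 mm and grips with 20 to 120 N. Pads are 22 mm wide; open, the fingers measure 114 mm over their backs; the gripper's body (76 mm by 85 mm) begins 54 mm behind the grasp point. The pads swing forward as they close: fully open they stand 13 mm farther back than shut.
Start: joints at [1.066, 0.217, 1.613, -0, 1.311, -0.112], TCP at [0.239, 0.577, 0.222] pointing down, gripper open.
Joint ranges: [-2.75, 2.75], [-0.78, 2.1], [0.31, 2.55], [-1.13, 4.27], [0.13, 2.63], [-2.58, 2.58]. Speed limits (rad/s): [2.79, 2.79, 3.14, 3.14, 3.14, 3.14].

INTERFACE

Orientations are given as a rotation vector (axis times angle).
In Python, from plant import ctrl gives the robot as it stands.
- The arm moves only by the shell command python3 -m pendant 'ROWS' [FORCE]. ROWS is JSON, a list of rows, each a list of 7 numbers: the shift along the tool's x, y, z in cm, then the turn, a rotation vector about the tool's x, y, z in degrees, then the opening, from 0 (shut) to 1 (fully open). A call has 1 to 20 rows; each row shifts and turns the commanded pose from where the row before left it, along the tool's axes as they then stand; what a row does not reach is not made up. A row lasts 1/12 s, in which the tool goes at most 41.7 mm and 7.16 degrees, less where a joint would pass 70% of its speed; a pose out of reach is approached as far as the arm can. A call is refused whole if a number of a shift passes 4.17 or a number of a turn 7.16, either way. A call with a gripper value outside its range is refused whole. The fingers move at their own pace and stop on an object; FORCE is the grip in N (left out, the last holds). Time passes only in rows, so rows that do not move let the fingers close. It gives the time, the measured TCP pose, the force, the opening and the grip force at its end, in the units of the state.
- ctrl.sense(): the state, without advancing time (a new reading comes with each control period).
- ctrl.camera(name): name is "scene" or "top"; returns (picture, depth): 384x512x3 uint8, red, green, blue; 384x512 float32, m along the optical axis (not along the pixel's ray), 0 where there is no reading.
- ctrl.camera_params(name): a dict with "fx", "fy", "cx", "cy" (pixels), "R" (3x3) and "t" (3): a world point X has camera coordinates R X + t. Camera axes: x right, y down, z forward; pixel columns grow to the right and rows downward; lengths in m; the calibration is good to about 2 mm. A picture is of the moment at which its call begins. camera_params takes no time and is no camera call.
- ctrl.finish_job(): hands the job in; it is judged then, once.
Trained networks look in the newest picture that a camera, given by its name, has taken for a name from the list of things; names that differ only in an ending like _2 or _b are one class to them, and where a whole thing is asked for, a point or a joint stands for the part that bears it (a point fixed in the world has none). Each returns a list of dicts, best first, with "score" (0 to 1); they miss things now and then, are a little off and sometimes report something else, mostly with a low value. They report only what shows in the picture. A call takes as long as a camera call.
- ctrl.find_in(camera, query): "xy" ([column, row] as shares, 0 to 1, of the picture: columns of its width, rows of its height, amid what is visible of it).
- ctrl.pinpoint(camera, query): "xy" ([column, row] as shares, 0 to 1, of the picture: columns of its width, rows of its height: a listed point, or the origin of a listed thing).
The state is a dict: "clock": time; "q": joint angles; "dq": joint speeds; "tau": joint torques, N m; "ee_pos": TCP position; "tool_rot": TCP orientation; "force": force on the tool from outside, world axes, zero at the start; "wrist_torque": the same for the moment, N m; "opening": finger opening in m; "grip_force": force on a finger pad.
Only numpy, scipy, OpenCV 4.12 (cv2) and the standard library are available. Lean on these libraries where they do the work, as an engineer would, in place of code of your own. Each camera call takes 0.05 s, during which the arm holds its last target. There are 200 camera calls.

## Working session

There is one attempt and no reset: what is moved stays moved. The work goes in short steps, Python scripts to look and compute and a shell command to move; the robot and the scene stay as the last step left them, time stands still between calls to the robot, and variables do not carry over. Pictures are saved under pics/ and viewed, at most 14 in all, crops included, and the job is handed in when it is done.

```bash
ls; mkdir -p pics
python3 - <<'E'
from plant import ctrl
import cv2
s=ctrl.sense();print({k:s[k] for k in('clock','ee_pos','tool_rot','opening','force')})
for c in('scene','top'):
    p,d=ctrl.camera(c);cv2.imwrite(f'pics/{c}0.png',p[:,:,::-1])
    P=ctrl.camera_params(c);print(c,P)
    for n in('rack','carrier','keeper_knob','keeper_hinge','shoe','brush','tray','plate0'):
        print(n,[( [round(float(v),3) for v in r['xy']],round(float(r['score']),2)) for r in ctrl.pinpoint(c,n)][:6])
E
```

```text
pics
{'clock': 0.0, 'ee_pos': array([0.23881154, 0.57666586, 0.22054818]), 'tool_rot': array([-0.61293882, -3.08046591,  0.0036161 ]), 'opening': 0.08536202855976671, 'force': array([ 0.40525054, -0.05287684, -0.60837626])}
scene {'fx': 477.53269130715, 'fy': 477.53269130715, 'cx': 254.9296755883598, 'cy': 195.29886980357338, 'R': array([[-0.70049467,  0.7134362 ,  0.01777684],
       [ 0.4357007 ,  0.44726014, -0.78110388],
       [-0.56521865, -0.53941372, -0.62414799]]), 't': array([ 0.43075389, -0.17795526,  1.71710012])}
rack [([0.407, 0.496], 0.78), ([0.502, 0.763], 0.33)]
carrier [([0.606, 0.694], 0.92)]
keeper_knob [([0.706, 0.478], 0.96)]
keeper_hinge [([0.568, 0.55], 0.71)]
shoe [([0.608, 0.68], 0.58)]
brush [([0.625, 0.662], 0.86)]
tray [([0.519, 0.569], 0.64), ([0.45, 0.444], 0.58)]
plate0 [([0.393, 0.458], 0.63), ([0.414, 0.463], 0.57), ([0.378, 0.439], 0.49), ([0.439, 0.486], 0.48)]
top {'fx': 352.4278255933048, 'fy': 352.4278255933048, 'cx': 250.77017313243758, 'cy': 191.52629203118582, 'R': array([[-0.01539289, -0.99987638, -0.00320595],
       [-0.99261616,  0.01566679, -0.12028181],
       [ 0.12031717,  0.00133079, -0.99273461]]), 't': array([0.00558497, 0.61509136, 1.20993205])}
rack [([0.601, 0.511], 0.97)]
carrier [([0.383, 0.51], 0.76)]
keeper_knob [([0.364, 0.654], 0.88), ([0.34, 0.626], 0.63)]
keeper_hinge [([0.42, 0.511], 0.85)]
shoe [([0.377, 0.501], 0.6), ([0.491, 0.546], 0.4)]
brush [([0.368, 0.515], 0.74), ([0.264, 0.527], 0.72)]
tray [([0.495, 0.535], 0.76), ([0.425, 0.511], 0.67), ([0.597, 0.507], 0.59), ([0.47, 0.407], 0.55)]
plate0 [([0.615, 0.498], 0.69), ([0.571, 0.504], 0.67), ([0.594, 0.503], 0.64), ([0.399, 0.386], 0.57), ([0.64, 0.492], 0.5)]
```

```bash
python3 -c "
import cv2
a=cv2.imread('pics/top0.png')[90:330,60:400];cv2.imwrite('pics/top0c.png',cv2.resize(a,(800,565),interpolation=3))
a=cv2.imread('pics/scene0.png');cv2.imwrite('pics/scene0c.png',cv2.resize(a,(800,600),interpolation=3))"
```

```text
(no output)
```

View pics/top0c.png

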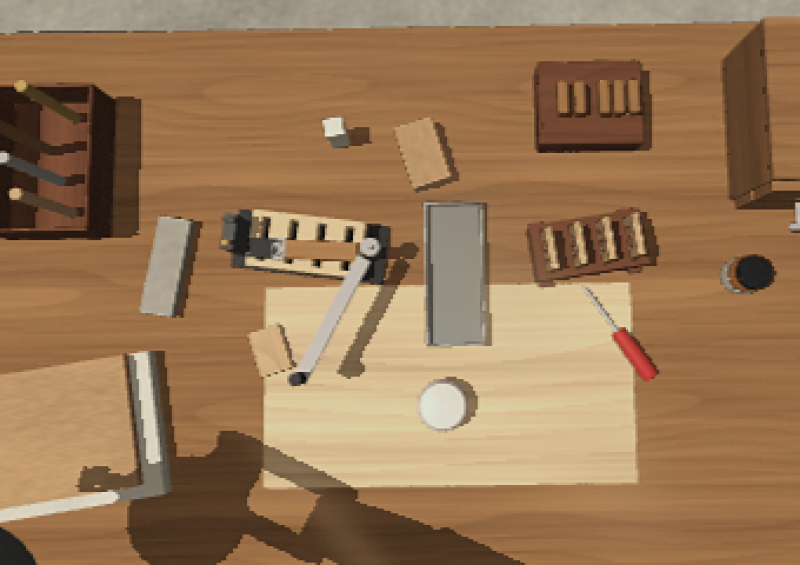

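View pics/scene0c.png

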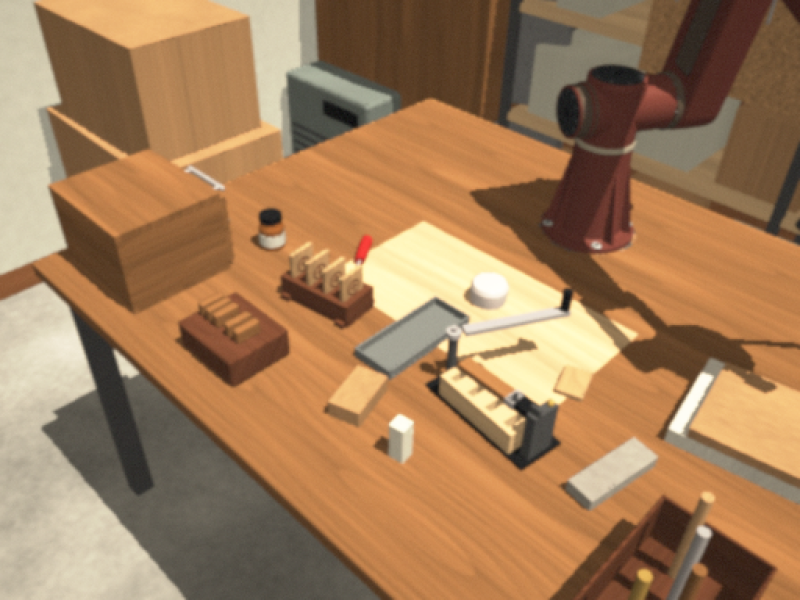

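The top view shows 4 plates in the rack, crop (592,245), and the brush lying on the carrier at (305,245) with bristles to +y. The tray is at (456,273) and the keeper is open with its knob at (298,378).

```bash
cat > h.py <<'E'
import numpy as np, cv2
from scipy.optimize import least_squares, minimize
from plant import ctrl
W,H=512,384
def cloud(c):
    p,d=ctrl.camera(c);P=ctrl.camera_params(c)
    v,u=np.mgrid[0:H,0:W]
    X=np.stack([(u-P['cx'])/P['fx']*d,(v-P['cy'])/P['fy']*d,d],-1)
    return p,(X-P['t'])@P['R'],d>0
def proj(c,X):
    P=ctrl.camera_params(c);Y=np.atleast_2d(X)@P['R'].T+P['t']
    return np.stack([P['fx']*Y[:,0]/Y[:,2]+P['cx'],P['fy']*Y[:,1]/Y[:,2]+P['cy']],1)
def ray(c,px):
    P=ctrl.camera_params(c);o=-P['R'].T@P['t'];return o,np.array([(px[0]-P['cx'])/P['fx'],(px[1]-P['cy'])/P['fy'],1])@P['R']
def at_z(c,xy,z):
    o,d=ray(c,(xy[0]*W,xy[1]*H));return o+d*(z-o[2])/d[2]
def rectfit(pts,L,Wd,p0):
    "fit LxW rectangle outline to 2d points: maximise points in minus emptiness"
    def cost(q):
        c,s=np.cos(q[2]),np.sin(q[2]);l=(pts-q[:2])@np.array([[c,-s],[s,c]])
        e=np.maximum(np.abs(l)-[L/2,Wd/2],0).sum(1);return np.minimum(e,.01).sum()
    return minimize(cost,p0,method='Nelder-Mead',options=dict(xatol=1e-5,fatol=1e-6,initial_simplex=np.array(p0)+np.array([[0,0,0],[.01,0,0],[0,.01,0],[0,0,.1]])))
E
python3 - <<'E'
from h import *
np.set_printoptions(precision=4,suppress=True)
for n,z,t,s in(('rack',0,(.601,.511),(.407,.496)),('carrier',0,(.383,.51),(.606,.694)),('knob',.154,(.364,.654),(.706,.478)),('hinge',.109,(.42,.511),(.568,.55)),('brush',.05,(.368,.515),(.625,.662)),('tray',0,(.495,.535),(.519,.569))):
    print(n,at_z('top',t,z),at_z('scene',s,z))
for c in('top','scene'):
    p,X,ok=cloud(c);np.save(c+'.npy',X)
    for name,cen in(('rack',at_z('top',(.601,.511),0)),('carrier',at_z('top',(.383,.51),0)),('tray',at_z('top',(.495,.535),0))):
        m=ok&(np.hypot(X[...,0]-cen[0],X[...,1]-cen[1])<.16)
        z=X[m][:,2];h,e=np.histogram(z,np.arange(-.01,.17,.004));print(c,name,h)
        for lo,hi in((.045,.055),(.056,.07),(.085,.095),(.1,.12),(.018,.026)):
            mm=m&(X[...,2]>lo)&(X[...,2]<hi)
            if mm.sum()>20:
                r=cv2.minAreaRect((X[mm][:,:2]*1000).astype(np.float32));print('  ',lo,hi,mm.sum(),r)
E
```

```text
rack [ 0.5991 -0.2108  0.    ] [ 0.5993 -0.2198  0.    ]
carrier [0.6069 0.1953 0.    ] [0.6215 0.2099 0.    ]
knob [0.4155 0.2011 0.154 ] [0.4103 0.1965 0.154 ]
hinge [0.5925 0.1151 0.109 ] [0.5909 0.1062 0.109 ]
brush [0.595  0.2143 0.05  ] [0.6102 0.2269 0.05  ]
tray [ 0.5686 -0.0129  0.    ] [ 0.5671 -0.0027  0.    ]
top rack [  74 1117 2569  873   65   48   40   51   29   13   11   25   20   83
  402  273   49   15   17   15   16   18   20   15   21   16   56  120
   31    2    0    0    0    0    0    0    0    0    0    0    0    0
    0    0    0]
   0.045 0.055 734 ((659.2596435546875, -202.81753540039062), (196.04942321777344, 168.70541381835938), 7.92716121673584)
   0.056 0.07 65 ((663.3455200195312, -196.69711303710938), (188.38645935058594, 127.38249206542969), 8.340173721313477)
   0.085 0.095 50 ((603.4741821289062, -207.25482177734375), (56.92081069946289, 131.96200561523438), 10.059183120727539)
   0.1 0.12 82 ((603.9185791015625, -209.96798706054688), (58.272186279296875, 134.78558349609375), 8.442839622497559)
   0.018 0.026 80 ((604.88916015625, -167.265426635742
[... 3420 characters left out ...]
  30   19   36   31
   24   28  101   71    7    1    0    0    0    0    0    0    0    0
    0    0    0]
   0.045 0.055 253 ((598.3435668945312, -9.305496215820312), (310.3616638183594, 87.16920471191406), 88.31092071533203)
   0.056 0.07 108 ((606.0345458984375, -4.398529052734375), (297.3695983886719, 60.2355842590332), 86.21984100341797)
   0.085 0.095 66 ((610.033203125, -23.232437133789062), (278.66131591796875, 62.656375885009766), 82.97183990478516)
   0.1 0.12 237 ((590.2169799804688, -0.321319580078125), (83.35543823242188, 301.864990234375), 9.72291088104248)
   0.018 0.026 302 ((591.9680786132812, -7.2032928466796875), (261.28094482421875, 274.9890441894531), 43.66485595703125)
```

```bash
cat >> h.py <<'E'
def fit(X,zlo,zhi,L,Wd,p0,rad,excl=None):
    m=(X[...,2]>zlo)&(X[...,2]<zhi)&(np.hypot(X[...,0]-p0[0],X[...,1]-p0[1])<rad)
    pts=X[m][:,:2];r=rectfit(pts,L,Wd,p0);q=r.x
    c,s=np.cos(q[2]),np.sin(q[2]);l=(pts-q[:2])@np.array([[c,-s],[s,c]])
    k=(np.abs(l)<np.array([L,Wd])/2+.006).all(1);b=np.percentile(l[k],[1.5,98.5],axis=0)
    # recentre on extents
    o=b.mean(0);return np.r_[q[:2]+[c*o[0]-s*o[1],s*o[0]+c*o[1]],np.degrees(q[2])],k.sum(),(b[1]-b[0])
E
python3 - <<'E'
from h import *
np.set_printoptions(precision=4,suppress=True)
for c in('top','scene'):
    X=np.load(c+'.npy');print(c)
    print('brush',*fit(X,.058,.068,.16,.028,[.612,.205,np.radians(82)],.09))
    print('carrier',*fit(X,.045,.054,.084,.168,[.615,.21,np.radians(-9)],.11))
    print('rack',*fit(X,.045,.054,.084,.168,[.604,-.21,np.radians(8)],.11))
    print('plates',*fit(X,.07,.097 if c=='top' else .097,.060,.135,[.604,-.21,np.radians(8)],.11))
    print('tray',*fit(X,.017,.026,.22,.09,[.568,-.01,0],.14))
    for k in range(4):
        a=np.radians(8.2);y=-.063+.042*k;print('  plate',k,*fit(X,.083,.098,.06,.009,[.604-np.sin(a)*y,-.21+np.cos(a)*y,a],.036))
    print('bar',*fit(X,.107,.122,.02,.20,[.5,.155,np.radians(-60+90) if 0 else np.arctan2(-.085,-.175)-np.pi/2],.1))
print(ctrl.tips_ahead)
E
```

```text
top
brush [ 0.6016  0.2128 86.6621] 368 [0.1545 0.0277]
carrier [ 0.6122  0.2125 -8.0581] 549 [0.0829 0.1637]
rack [ 0.6034 -0.2101  7.9282] 701 [0.0824 0.1648]
plates [ 0.6027 -0.2083  9.2204] 138 [0.0581 0.1325]
tray [ 0.5672 -0.0091  0.2619] 172 [0.2181 0.0894]
  plate 0 [ 0.6137 -0.2716 10.6336] 32 [0.0573 0.0095]
  plate 1 [ 0.6068 -0.23    8.8531] 26 [0.0559 0.0082]
  plate 2 [ 0.6001 -0.1895  8.2131] 25 [0.0549 0.0094]
  plate 3 [ 0.5931 -0.1476  6.4647] 20 [0.0543 0.0088]
bar [   0.5063    0.1591 -298.2212] 360 [0.0198 0.1871]
scene
brush [ 0.6027  0.2091 87.1991] 506 [0.1448 0.0311]
carrier [ 0.6124  0.2108 -7.3525] 774 [0.0843 0.1656]
rack [ 0.6076 -0.2086  9.1606] 462 [0.0814 0.1659]
plates [ 0.6053 -0.2094  8.6255] 464 [0.0614 0.1339]
tray [ 0.5675 -0.0105  0.9635] 285 [0.221  0.0929]
  plate 0 [ 0.6149 -0.2725  6.8721] 72 [0.0593 0.0113]
  plate 1 [ 0.6092 -0.2313  7.5488] 67 [0.0602 0.012 ]
  plate 2 [ 0.6018 -0.1896  7.1348] 77 [0.0614 0.0124]
  plate 3 [ 0.596  -0.1477 11.0552] 69 [0.062  0.0107]
bar [   0.5018    0.1608 -298.0477] 461 [0.0233 0.1824]
0.019
```

```bash
cat > to.py <<'E'
# usage: to.py x y z yaw_deg(tool y axis, mod 180): turn about tool z, then shift in tool axes after the turn
import sys,numpy as np
from scipy.spatial.transform import Rotation as R
from plant import ctrl
def go(x,y,z,yaw):
    s=ctrl.sense();A=R.from_rotvec(s['tool_rot']);M=A.as_matrix()
    a=np.radians(yaw);best=None
    for k in(0,np.pi):
        ty=np.array([np.cos(a+k),np.sin(a+k),0]);tz=np.array([0,0,-1.]);T=np.stack([np.cross(ty,tz),ty,tz],1)
        rv=np.degrees((A.inv()*R.from_matrix(T)).as_rotvec())
        if best is None or np.linalg.norm(rv)<np.linalg.norm(best[0]):best=(rv,T)
    sh=best[1].T@(np.array([x,y,z])-s['ee_pos'])*100
    print('t %.2f turn'%s['clock'],best[0].round(2),'shift cm',sh.round(2),'q6 %.2f'%s['q'][5],'pos',s['ee_pos'].round(4),'F',s['force'].round(1),'op %.4f grip %.1f'%(s['opening'],s['grip_force']))
if __name__=='__main__': go(*map(float,sys.argv[1:5]))
E
python3 to.py .602 .211 .2 -3
```

```text
t 1.00 turn [ 0.  -0.  70.5] shift cm [-34.69  38.15   2.19] q6 -0.11 pos [0.2392 0.5774 0.2219] F [-0.1  0.  -0.3] op 0.0855 grip 0.0
```

```bash
python3 -m pendant '[[0,0,0,0,0,5.9,1],[0,0,0,0,0,5.9,1],[0,0,0,0,0,5.9,1],[0,0,0,0,0,5.9,1],[0,0,0,0,0,5.9,1],[0,0,0,0,0,5.9,1],[0,0,0,0,0,5.9,1],[0,0,0,0,0,5.9,1],[0,0,0,0,0,5.9,1],[0,0,0,0,0,5.9,1],[0,0,0,0,0,5.9,1],[0,0,0,0,0,5.6,1]]' 30
python3 -m pendant '[[-2,2.2,0,0,0,0,1],[-2,2.2,0,0,0,0,1],[-2,2.2,0,0,0,0,1],[-2,2.2,0,0,0,0,1],[-2,2.2,0,0,0,0,1],[-2,2.2,0,0,0,0,1],[-2,2.2,0,0,0,0,1],[-2,2.2,0,0,0,0,1],[-2,2.2,0,0,0,0,1],[-2,2.2,0,0,0,0,1],[-2,2.2,0,0,0,0,1],[-2,2.2,0,0,0,0,1],[-2,2.2,0,0,0,0,1],[-2,2.2,0,0,0,0,1],[-2,2.2,0,0,0,0,1],[-2,2.2,0,0,0,0,1],[-2.7,3,0,0,0,0,1],[0,0,0,0,0,0,1]]'
python3 to.py .602 .211 .2 -3
python3 - <<'E'
from h import *
p,X,ok=cloud('scene')
print(fit(X,.058,.068,.16,.028,[.602,.211,np.radians(87)],.09), ctrl.pinpoint('scene','brush')[:2], ctrl.pinpoint('top','brush')[:2])
E
```

```text
clock: 2.0
ee_pos: [0.2392, 0.5774, 0.2219]
tool_rot: [2.284, 2.157, -0.0]
force: [-0.6, -0.2, 0.2]
opening: 0.0855
grip_force: 0.0
clock: 3.5
ee_pos: [0.6071, 0.2055, 0.2221]
tool_rot: [2.281, 2.153, 0.001]
force: [-0.9, 0.2, 0.8]
opening: 0.0853
grip_force: 0.0
t 3.50 turn [ 0.24  0.16 -0.31] shift cm [ 0.52 -0.54  2.21] q6 0.28 pos [0.6071 0.2055 0.2221] F [-0.9  0.2  0.8] op 0.0853 grip 0.0
(array([ 0.60234717,  0.2089013 , 87.24160111]), np.int64(501), array([0.14492905, 0.03024139])) [{'xy': [0.6217, 0.6505], 'score': 0.82}] [{'xy': [0.3691, 0.5089], 'score': 0.8}]
```

```bash
python3 -m pendant '[[0.5,-0.5,0,0,0,0,1],[0,0,2.5,0,0,0,0.8],[0,0,2.5,0,0,0,0.7],[0,0,2.5,0,0,0,0.7],[0,0,2.5,0,0,0,0.7],[0,0,2,0,0,0,0.7],[0,0,1,0,0,0,0.7],[0,0,1,0,0,0,0.7],[0,0,0.6,0,0,0,0.7],[0,0,0.5,0,0,0,0.7],[0,0,0,0,0,0,0.7]]'
python3 to.py .602 .211 .071 -3
python3 -m pendant '[[0,0,0,0,0,0,0.1],[0,0,0,0,0,0,0.1],[0,0,0,0,0,0,0.1],[0,0,0,0,0,0,0.1],[0,0,0,0,0,0,0.1],[0,0,0,0,0,0,0.1],[0,0,0,0,0,0,0.1],[0,0,0,0,0,0,0.1],[0,0,0,0,0,0,0.1]]' 30
```

```text
clock: 4.57
ee_pos: [0.5976, 0.2164, 0.0708]
tool_rot: [-2.278, -2.163, 0.0]
force: [-0.4, -0.1, -0.0]
opening: 0.0597
grip_force: 0.0
t 4.57 turn [-0.01  0.    0.02] shift cm [-0.52  0.47 -0.02] q6 0.29 pos [0.5976 0.2164 0.0708] F [-0.4 -0.1 -0. ] op 0.0597 grip 0.0
clock: 5.32
ee_pos: [0.5977, 0.2161, 0.0708]
tool_rot: [-2.279, -2.162, 0.0]
force: [-0.1, -0.0, -1.2]
opening: 0.008
grip_force: 0.0
```

Run:
```python
from h import *
p,X,ok=cloud('scene')
a=p[170:340,230:410,::-1];cv2.imwrite('pics/a1.png',cv2.resize(a,(635,600),interpolation=3))
for d in(.2,.3):
    print(fit(X,.056,.068,.16,.028,[.602,.211,np.radians(87)],.09))
print(ctrl.pinpoint('scene','brush')[:2])
```

```text
(array([ 0.60247261,  0.2092555 , 87.00647234]), np.int64(517), array([0.1448262 , 0.03055432]))
(array([ 0.60247261,  0.2092555 , 87.00647234]), np.int64(517), array([0.1448262 , 0.03055432]))
[{'xy': [0.6225, 0.6531], 'score': 0.89}, {'xy': [0.3906, 0.4609], 'score': 0.52}]
```

View pics/a1.png

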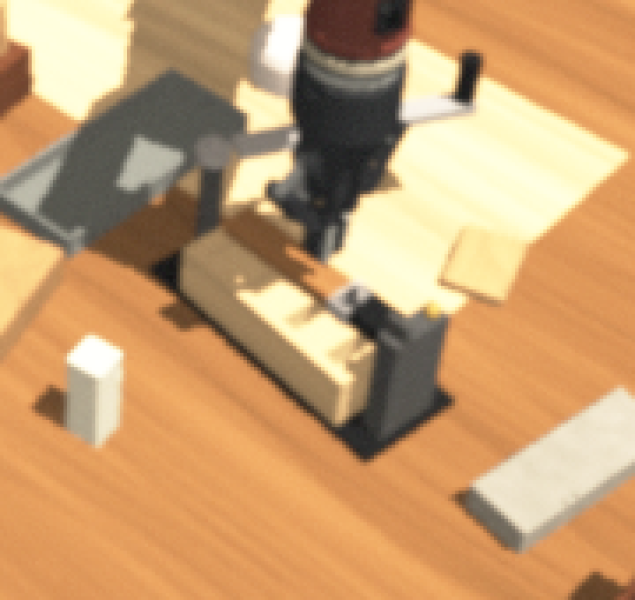

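```bash
python3 -m pendant '[[0,0,0,0,0,0,0.5],[0,0,0,0,0,0,0.5],[0,0,0,0,0,0,0.5],[0,0,0,0,0,0,0.5],[0.5,0.5,0,0,0,0,0.5],[0,0,0,0,0,0,0.5],[0,0,0,0,0,0,0.5]]'
python3 - <<'E'
from h import *
for c in('scene','top'):
    p,X,ok=cloud(c)
    e=ctrl.sense()['ee_pos'];print(e)
    m=ok&(abs(X[...,0]-e[0])<.045)&(abs(X[...,1]-e[1])<.02)&(X[...,2]<.13)&(p.max(2)<90)
    Y=X[m];i=np.argsort(Y[:,2])[:40]
    print((Y[i]-e).round(3)[:40:2].tolist())
p,X,ok=cloud('scene')
a=p[200:310,280:380,::-1];cv2.imwrite('pics/a2.png',cv2.resize(a,(545,600),interpolation=3))
E
```

```text
clock: 6.0
ee_pos: [0.6036, 0.2212, 0.0711]
tool_rot: [2.278, 2.163, 0.001]
force: [-0.2, 0.3, -0.8]
opening: 0.0428
grip_force: 0.0
[0.60327598 0.22104721 0.07095094]
[[-0.023, 0.003, 0.017], [-0.024, -0.004, 0.019], [0.033, -0.001, 0.021], [-0.022, 0.003, 0.022], [-0.026, -0.007, 0.023], [-0.022, -0.0, 0.023], [-0.022, 0.006, 0.024], [0.031, -0.006, 0.024], [0.037, 0.005, 0.025], [-0.023, 0.008, 0.025], [-0.021, -0.003, 0.026], [-0.022, 0.005, 0.027], [-0.021, 0.003, 0.029], [0.035, 0.003, 0.029], [0.027, 0.002, 0.03], [-0.02, 0.0, 0.031], [0.034, 0.002, 0.032], [-0.021, 0.002, 0.032], [-0.023, -0.006, 0.032], [0.036, -0.003, 0.033]]
[0.60308991 0.22096798 0.07084548]
[[-0.037, -0.015, -0.068], [-0.034, -0.008, -0.064]]
```

View pics/a2.png

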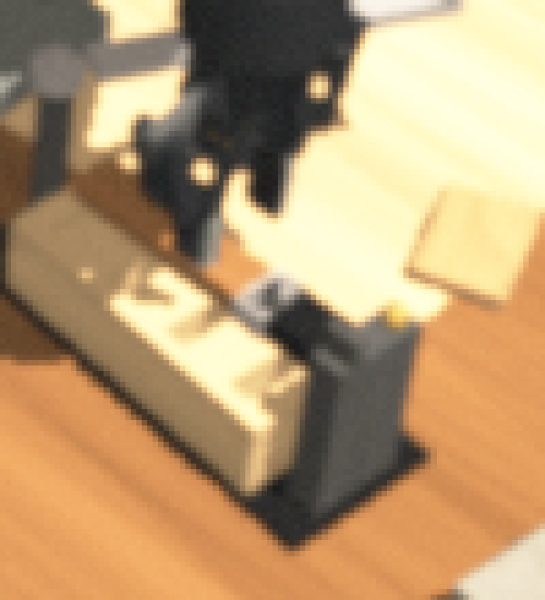

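Run:
```python
from h import *
for px in((317.6,247.7),(315,246),(330,238)):
  for z in(.05,.06,.07,.08): print(px,at_z('scene',(px[0]/W,px[1]/H),z).round(4))
p,X,ok=cloud('scene');e=ctrl.sense()['ee_pos']
for xx in((.015,.045),(-.045,-.015)):
    m=ok&(X[...,0]-e[0]>xx[0])&(X[...,0]-e[0]<xx[1])&(abs(X[...,1]-e[1])<.02)&(X[...,2]<.13)&(X[...,2]>.056)
    v,u=np.where(m);Y=(X[m]-e).round(3);i=np.argsort(Y[:,2])[:14]
    for j in i: print(u[j],v[j],Y[j],p[v[j],u[j]])
```

```text
(317.6, 247.7) [0.5962 0.2079 0.05  ]
(317.6, 247.7) [0.6048 0.2135 0.06  ]
(317.6, 247.7) [0.6134 0.2191 0.07  ]
(317.6, 247.7) [0.622  0.2247 0.08  ]
(315, 246) [0.5961 0.1992 0.05  ]
(315, 246) [0.6047 0.2049 0.06  ]
(315, 246) [0.6134 0.2106 0.07  ]
(315, 246) [0.622  0.2163 0.08  ]
(330, 238) [0.5442 0.2082 0.05  ]
(330, 238) [0.5534 0.2138 0.06  ]
(330, 238) [0.5626 0.2194 0.07  ]
(330, 238) [0.5718 0.225  0.08  ]
321 256 [ 0.016  0.015 -0.014] [130 104  75]
316 252 [ 0.015 -0.002 -0.013] [161 125  84]
322 255 [ 0.015  0.017 -0.01 ] [137 113  94]
316 249 [0.026 0.004 0.009] [143 109  83]
317 249 [0.03  0.01  0.016] [175 132  94]
316 248 [0.029 0.005 0.016] [121 103  85]
318 248 [0.025 0.009 0.016] [190 157 127]
315 248 [0.03  0.004 0.016] [114  91  69]
312 246 [ 0.031 -0.005  0.017] [115  82  53]
319 247 [0.022 0.009 0.018] [186 155 127]
311 245 [ 0.032 -0.008  0.019] [143  97  62]
317 248 [0.029 0.009 0.019] [151 129 110]
319 246 [0.021 0.008 0.019] [171 147 123]
313 247 [0.035 0.    0.02 ] [112  81  55]
325 237 [-0.025 -0.007  0.01 ] [251 229 166]
329 240 [-0.022  0.008  0.01 ] [252 232 169]
328 239 [-0.022  0.004  0.012] [243 211 149]
324 235 [-0.027 -0.012  0.012] [251 227 162]
326 237 [-0.023 -0.003  0.013] [212 171 121]
326 238 [-0.02  -0.     0.014] [252 232 168]
329 239 [-0.022  0.007  0.014] [195 157 112]
327 238 [-0.022  0.001  0.014] [228 189 133]
330 240 [-0.021  0.011  0.014] [249 225 162]
324 236 [-0.021 -0.008  0.014] [254 240 179]
330 239 [-0.022  0.01   0.015] [178 147 107]
325 236 [-0.022 -0.006  0.015] [220 179 125]
327 237 [-0.022  0.     0.016] [134 107  78]
331 239 [-0.024  0.012  0.016] [237 205 150]
```

```bash
cat > tip.py <<'E'
from h import *
p,X,ok=cloud('scene');e=ctrl.sense()['ee_pos'];print(e)
a=p[200:310,280:380,::-1];import sys;cv2.imwrite(sys.argv[1],cv2.resize(a,(545,600),interpolation=3))
for xx in((.015,.045),(-.045,-.015)):
    m=ok&(X[...,0]-e[0]>xx[0])&(X[...,0]-e[0]<xx[1])&(abs(X[...,1]-e[1])<.012)&(X[...,2]<.13)&(X[...,2]>.056)
    print(np.sort(X[m][:,2])[:10].round(3))
E
python3 -m pendant '[[0,0,0.4,0,0,0,0.55],[0,0,0.3,0,0,0,0.55],[0,0,0.3,0,0,0,0.55],[0,0,0,0,0,0,0.55],[0,0,0,0,0,0,0.55]]'; python3 tip.py pics/a3.png
```

```text
clock: 6.62
ee_pos: [0.6025, 0.2207, 0.0602]
tool_rot: [-2.279, -2.162, 0.002]
force: [-0.7, -0.5, 0.1]
opening: 0.047
grip_force: 0.0
[0.60281104 0.22078637 0.06059698]
[0.071 0.076 0.078 0.078 0.079 0.079 0.08  0.08  0.081 0.081]
[0.061 0.073 0.073 0.073 0.074 0.074 0.075 0.075 0.077 0.077]
```

View pics/a3.png

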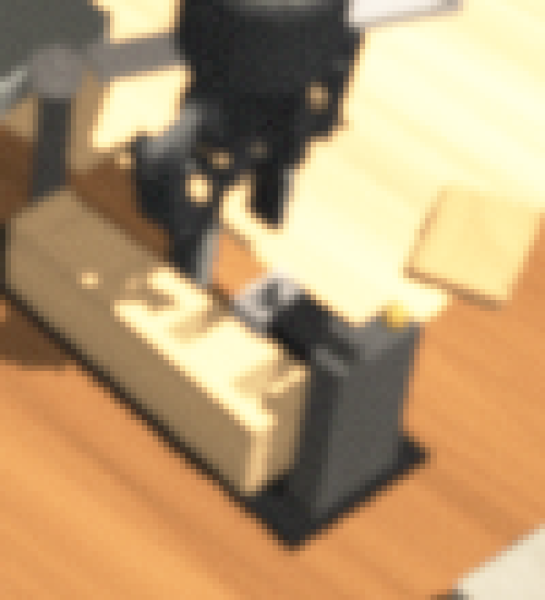

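```bash
python3 -m pendant '[[0,0,0.3,0,0,0,0.55],[0,0,0.3,0,0,0,0.55],[0,0,0.3,0,0,0,0.55],[0,0,0.3,0,0,0,0.55],[0,0,0,0,0,0,0.55],[0,0,0,0,0,0,0.55]]'; python3 tip.py pics/a4.png
python3 -m pendant '[[0,0,0,0,0,0,0.2],[0,0,0,0,0,0,0.2],[0,0,0,0,0,0,0.2],[0,0,0,0,0,0,0.2],[0,0,0,0,0,0,0.2],[0,0,0,0,0,0,0.2]]'
```

```text
clock: 7.17
ee_pos: [0.6027, 0.2208, 0.0484]
tool_rot: [-2.279, -2.162, 0.001]
force: [0.3, -0.2, -0.1]
opening: 0.0473
grip_force: 0.0
[0.60289793 0.22082729 0.04867804]
[0.059 0.064 0.066 0.066 0.067 0.067 0.069 0.069 0.069 0.07 ]
[0.06  0.061 0.061 0.062 0.063 0.063 0.063 0.063 0.065 0.065]
clock: 7.72
ee_pos: [0.6034, 0.2209, 0.0493]
tool_rot: [2.279, 2.162, 0.001]
force: [0.5, -0.7, 1.8]
opening: 0.0268
grip_force: 29.9
```

```bash
python3 -m pendant '[[0,0,-0.5,0,0,0,0.2],[0,0,-1.5,0,0,0,0.2],[0,0,-2,0,0,0,0.2],[0,0,-2,0,0,0,0.2],[0,0,-2,0,0,0,0.2],[0,0,-2,0,0,0,0.2],[0,0,-2,0,0,0,0.2],[0,0,-1,0,0,0,0.2],[0,0,0,0,0,0,0.2],[0,0,0,0,0,0,0.2]]'
python3 to.py .567 -.01 .17 90
```

```text
clock: 8.55
ee_pos: [0.6033, 0.2209, 0.1798]
tool_rot: [2.278, 2.162, 0.002]
force: [-0.6, 0.7, -0.7]
opening: 0.0267
grip_force: 29.7
t 8.55 turn [ 5.0e-02 -9.0e-02  8.7e+01] shift cm [-3.63 23.09  0.98] q6 0.29 pos [0.6033 0.2209 0.1798] F [-0.6  0.7 -0.7] op 0.0267 grip 29.7
```

Run:
```python
from h import *
np.set_printoptions(precision=4,suppress=True)
# carrier template fit on rectified images (brush now lifted)
def carr(q,c,p,zr=.05,w=.014,ins=None):
    a=q[2];g=np.arange(-.05,.0501,.001);gy=np.arange(-.092,.0921,.001)
    x,y=np.meshgrid(g,gy,indexing='ij');ca,sa=np.cos(a),np.sin(a)
    Xw=np.stack([q[0]+ca*x-sa*y,q[1]+sa*x+ca*y,np.full_like(x,zr)],-1).reshape(-1,3)
    uv=proj(c,Xw).astype(np.float32)
    v=cv2.remap(p.astype(np.float32).mean(2),uv[:,0].reshape(x.shape),uv[:,1].reshape(x.shape),1)
    return v,x,y
for c in('top','scene'):
    p,X,ok=cloud(c);cv2.imwrite(f'pics/{c}5.png',p[:,:,::-1]);np.save(c+'.npy',X)
    print(c,'carrier',*fit(X,.045,.054,.084,.168,[.6123,.2116,np.radians(-8)],.11))
    for n,cc,nm in(((.6123,.2116,np.radians(-7.7)),c,'carrier'),):
        v,_,_=carr(n,c,p);cv2.imwrite(f'pics/rect_{c}.png',cv2.resize(v.astype(np.uint8),None,fx=3,fy=3))
a=cv2.imread('pics/rect_top.png');b=cv2.imread('pics/rect_scene.png');cv2.imwrite('pics/r6.png',np.vstack([a,b]));print(a.shape)
```

```text
top carrier [ 0.612   0.2101 -7.6593] 344 [0.0828 0.1608]
scene carrier [ 0.6124  0.21   -7.5557] 1191 [0.0839 0.1635]
(303, 555, 3)
```

View pics/r6.png

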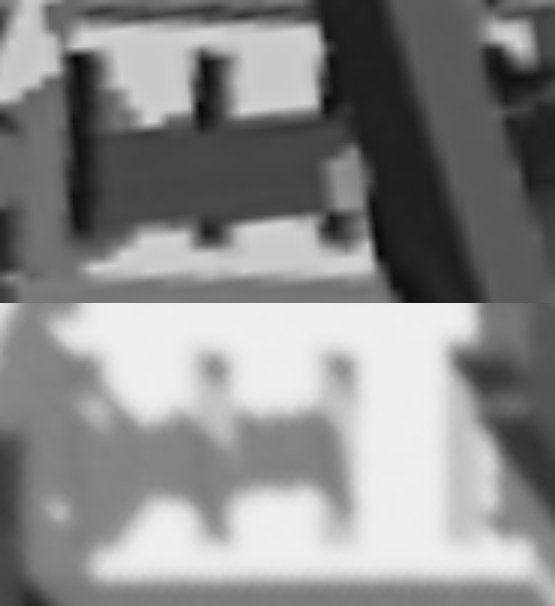

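Run:
```python
from h import *
np.set_printoptions(precision=4,suppress=True)
for c in('top','scene'):
    X=np.load(c+'.npy')
    m=(np.hypot(X[...,0]-.6033,X[...,1]-.2209)<.09)&(X[...,2]>.12)&(X[...,2]<.24)
    print(np.histogram(X[m][:,2],np.arange(.12,.24,.005))[0])
    print('brush',*fit(X,.183,.2,.16,.028,[.603,.212,np.radians(87)],.095))
```

```text
[  0   0   0   0   0   0   0   0   0   0   0   0   2  11 163  54   1   0
   0   0   0   0   0]
brush [ 0.6     0.1715 87.0455] 229 [0.0746 0.0271]
[  0   0   0   0   0   0   0   0   0   0   0  23  70 116 379  44  23  31
  34  20  27  17  26]
brush [ 0.6032  0.2137 87.1225] 551 [0.1567 0.0334]
```

```bash
python3 -m pendant '[[0,0,0,0,0,5.8,0.2],[0,0,0,0,0,5.8,0.2],[0,0,0,0,0,5.8,0.2],[0,0,0,0,0,5.8,0.2],[0,0,0,0,0,5.8,0.2],[0,0,0,0,0,5.8,0.2],[0,0,0,0,0,5.8,0.2],[0,0,0,0,0,5.8,0.2],[0,0,0,0,0,5.8,0.2],[0,0,0,0,0,5.8,0.2],[0,0,0,0,0,5.8,0.2],[0,0,0,0,0,5.8,0.2],[0,0,0,0,0,5.8,0.2],[0,0,0,0,0,5.8,0.2],[0,0,0,0,0,5.8,0.2]]'
python3 -m pendant '[[-0.2,2,0,0,0,0,0.2],[-0.2,2,0,0,0,0,0.2],[-0.2,2,0,0,0,0,0.2],[-0.2,2,0,0,0,0,0.2],[-0.2,2,0,0,0,0,0.2],[-0.2,2,0,0,0,0,0.2],[-0.2,2,0,0,0,0,0.2],[-0.2,2,0,0,0,0,0.2],[-0.2,2,0,0,0,0,0.2],[-0.2,2,0,0,0,0,0.2],[-0.2,2,0,0,0,0,0.2],[-0.4,1,0,0,0,0,0.2],[0,0,0,0,0,0,0.2],[0,0,0,0,0,0,0.2],[0,0,0,0,0,0,0.2]]'
python3 to.py .5765 -.01 .007 90.5
```

```text
clock: 9.9
ee_pos: [0.6016, 0.2205, 0.1763]
tool_rot: [3.14, -0.008, -0.007]
force: [0.7, 0.6, -1.0]
opening: 0.0269
grip_force: 29.7
clock: 11.15
ee_pos: [0.5766, -0.0082, 0.1783]
tool_rot: [-3.141, -0.0, 0.002]
force: [0.2, 0.2, -0.8]
opening: 0.0272
grip_force: 29.7
t 11.15 turn [-0.05  0.06 -0.49] shift cm [-0.02  0.18 17.13] q6 1.43 pos [ 0.5766 -0.0082  0.1783] F [ 0.2  0.2 -0.8] op 0.0272 grip 29.7
```

```bash
python3 -m pendant '[[0,0.2,0,0,0,-0.5,0.2],[0,0,2,0,0,0,0.2],[0,0,2,0,0,0,0.2],[0,0,2,0,0,0,0.2],[0,0,2,0,0,0,0.2],[0,0,2,0,0,0,0.2],[0,0,2,0,0,0,0.2],[0,0,2,0,0,0,0.2],[0,0,1,0,0,0,0.2],[0,0,0.6,0,0,0,0.2],[0,0,0.5,0,0,0,0.2],[0,0,0.4,0,0,0,0.2],[0,0,0.3,0,0,0,0.2],[0,0,0,0,0,0,0.2],[0,0,0,0,0,0,0.2]]'
python3 to.py .5765 -.01 .006 90.5
```

```text
clock: 12.4
ee_pos: [0.5776, -0.0112, 0.0116]
tool_rot: [3.141, 0.014, 0.002]
force: [0.0, 0.2, -1.3]
opening: 0.0265
grip_force: 29.7
t 12.40 turn [ 0.01 -0.07 -0.01] shift cm [-0.11 -0.12  0.56] q6 1.42 pos [ 0.5776 -0.0112  0.0116] F [ 0.   0.2 -1.3] op 0.0265 grip 29.7
```

```bash
python3 -m pendant '[[0,0,0.2,0,0,0,0.2],[0,0,0.2,0,0,0,0.2],[0,0,0.1,0,0,0,0.2],[0,0,0,0,0,0,0.2],[0,0,0,0,0,0,0.2]]'
python3 -m pendant '[[0,0,0,0,0,0,0.45],[0,0,0,0,0,0,0.45],[0,0,0,0,0,0,0.45],[0,0,0,0,0,0,0.45],[0,0,-1,0,0,0,0.45],[0,0,-2,0,0,0,0.45],[0,0,-3,0,0,0,0.45],[0,0,-3,0,0,0,0.45],[0,0,-3,0,0,0,0.45],[0,0,-3,0,0,0,0.5],[0,0,-3,0,0,0,0.5],[0,0,0,0,0,0,0.5],[0,0,0,0,0,0,0.5]]'
python3 - <<'E'
from h import *
p,X,ok=cloud('top');cv2.imwrite('pics/t7.png',cv2.resize(p[150:290,200:360,::-1],(685,600),interpolation=3))
print(fit(X,.013,.0215,.16,.028,[.567,-.01,0],.095))
p,X,ok=cloud('scene');print(fit(X,.013,.0215,.16,.028,[.567,-.01,0],.095))
E
python3 to.py .6 -.2 .17 98.4
```

```text
clock: 12.82
ee_pos: [0.5769, -0.0112, 0.0058]
tool_rot: [-3.142, -0.013, 0.0]
force: [0.3, 1.2, -0.6]
opening: 0.0268
grip_force: 29.7
clock: 13.9
ee_pos: [0.5792, -0.0114, 0.1899]
tool_rot: [3.141, 0.014, 0.011]
force: [-0.3, 0.2, -0.4]
opening: 0.0425
grip_force: 0.0
(array([ 0.52784704, -0.00885572,  0.02682601]), np.int64(164), array([0.07481739, 0.02576645]))
(array([ 0.57053304, -0.00991181,  0.03193193]), np.int64(377), array([0.1557957 , 0.03068914]))
t 14.00 turn [-0.01  0.05 -7.9 ] shift cm [-0.42 19.04  1.56] q6 1.42 pos [ 0.5764 -0.0111  0.1856] F [-0.1  0.2 -0.5] op 0.0426 grip 0.0
```

View pics/t7.png

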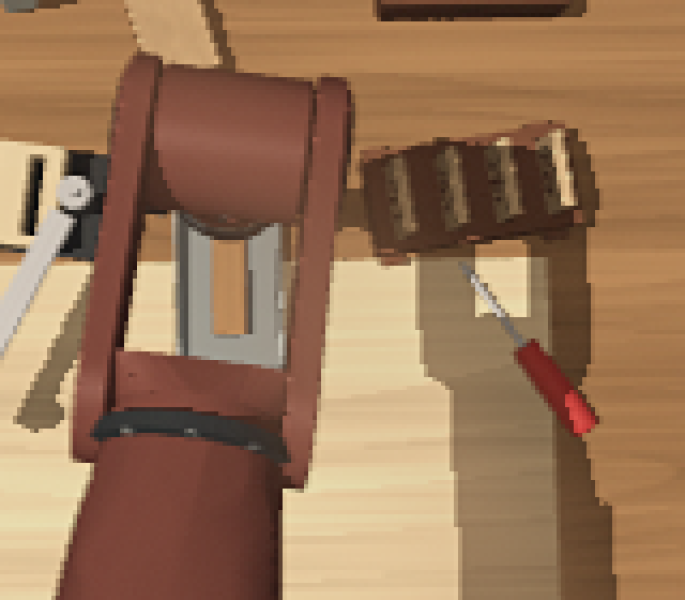

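The brush lies flat in the tray, crop (230,285). Next I go to the plate nearest the tray.

```bash
python3 -m pendant '[[0,0,0,0,0,-4,0.4],[0,0,0,0,0,-4.2,0.4],[0,0,0,0,0,0,0.4],[0,0,0,0,0,0,0.4]]' 50; python3 to.py .5945 -.1477 .13 98.7
```

```text
clock: 14.33
ee_pos: [0.5757, -0.011, 0.1839]
tool_rot: [-3.132, -0.235, 0.006]
force: [0.1, -0.3, 0.2]
opening: 0.034
grip_force: 0.0
t 14.33 turn [-0.06  0.2  -0.11] shift cm [-0.21 13.8   5.39] q6 1.28 pos [ 0.5757 -0.011   0.1839] F [ 0.1 -0.3  0.2] op 0.0340 grip 0.0
```

```bash
python3 -m pendant '[[0,2.3,0,0,0,0,0.4],[0,2.3,0,0,0,0,0.4],[0,2.3,0,0,0,0,0.4],[0,2.3,0,0,0,0,0.4],[0,2.3,0,0,0,0,0.4],[-0.2,2.3,0,0,0,0,0.4],[0,0,1,0,0,0,0.4],[0,0,2,0,0,0,0.4],[0,0,1.5,0,0,0,0.4],[0,0,0.9,0,0,0,0.4],[0,0,0,0,0,0,0.4],[0,0,0,0,0,0,0.4]]'; python3 to.py .5945 -.1477 .056 98.7
python3 - <<'E'
from h import *
for c in('scene','top'):
    p,X,ok=cloud(c)
    for k,q in((1,(.608,-.2306)),(2,(.601,-.1895)),(3,(.5945,-.1477))): print(c,k,fit(X,.083,.098,.06,.009,[*q,np.radians(8.7)],.036))
    if c=='scene':cv2.imwrite('pics/a8.png',cv2.resize(p[140:250,150:270,::-1],(655,600),interpolation=3))
E
```

```text
clock: 15.33
ee_pos: [0.5951, -0.1471, 0.1308]
tool_rot: [-3.131, -0.238, 0.003]
force: [-0.9, -0.1, 0.8]
opening: 0.0342
grip_force: 0.0
t 15.33 turn [-0.07  0.12 -0.01] shift cm [-0.07  0.04  7.48] q6 1.06 pos [ 0.5951 -0.1471  0.1308] F [-0.9 -0.1  0.8] op 0.0342 grip 0.0
scene 1 (array([ 0.61004794, -0.23185714,  9.23847155]), np.int64(69), array([0.05711621, 0.01257924]))
scene 2 (array([ 0.60076863, -0.18990824,  8.51368493]), np.int64(69), array([0.06294975, 0.01000264]))
scene 3 (array([ 0.59525857, -0.14767583,  7.21133273]), np.int64(66), array([0.0596812 , 0.00984915]))
top 1 (array([ 0.58116707, -0.23029891,  8.7       ]), np.int64(2), array([0.00307959, 0.00018332]))
top 2 (array([ 0.57569311, -0.19265677,  8.7       ]), np.int64(6), array([0.00624044, 0.00704273]))
top 3 (array([ 0.57287177, -0.15025383,  8.7       ]), np.int64(9), array([0.01596178, 0.00738466]))
```

View pics/a8.png

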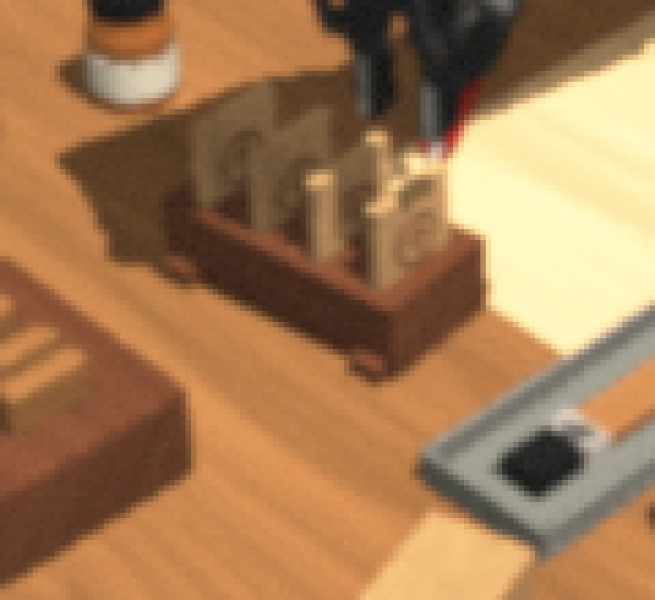

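Aligned: the fingers, at (370,90) and (435,120), straddle the first plate, whose top is at (400,180). Going down to grip.

```bash
python3 -m pendant '[[0,0,1.5,0,0,0,0.4],[0,0,1.5,0,0,0,0.4],[0,0,1.5,0,0,0,0.4],[0,0,1,0,0,0,0.4],[0,0,1,0,0,0,0.4],[0,0,0.6,0,0,0,0.4],[0,0,0.4,0,0,0,0.4],[0,0,0,0,0,0,0.4],[0,0,0,0,0,0,0.4]]'; python3 -m pendant '[[0,0,0,0,0,0,0.02],[0,0,0,0,0,0,0.02],[0,0,0,0,0,0,0.02],[0,0,0,0,0,0,0.02],[0,0,0,0,0,0,0.02],[0,0,0,0,0,0,0.02]]' 50; python3 to.py .5945 -.1477 .056 98.7
```

```text
clock: 16.18
ee_pos: [0.5962, -0.148, 0.0573]
tool_rot: [3.132, 0.238, 0.001]
force: [0.3, 0.4, 0.7]
opening: 0.0341
grip_force: 0.0
clock: 16.68
ee_pos: [0.5966, -0.1481, 0.0578]
tool_rot: [3.132, 0.238, 0.002]
force: [-0.3, 0.7, 3.5]
opening: 0.0083
grip_force: 51.1
t 16.68 turn [ 0.04 -0.08 -0.  ] shift cm [-0.2  -0.07  0.18] q6 1.06 pos [ 0.5966 -0.1481  0.0578] F [-0.3  0.7  3.5] op 0.0083 grip 51.1
```

```bash
python3 -m pendant '[[0,0,-0.7,0,0,0,0.02],[0,0,-1.5,0,0,0,0.02],[0,0,-2,0,0,0,0.02],[0,0,-2,0,0,0,0.02],[0,0,-2,0,0,0,0.02],[0,0,-2,0,0,0,0.02],[0,0,-2,0,0,0,0.02],[0,0,-2,0,0,0,0.02],[0,0,-0.5,0,0,0,0.02],[0,0,0,0,0,0,0.02],[0,0,0,0,0,0,0.02]]'; python3 to.py .6226 .273 .2 82.4;  python3 - <<'E'
from h import *
e=ctrl.sense()['ee_pos']
for c in('scene','top'):
    p,X,ok=cloud(c)
    m=(np.hypot(X[...,0]-e[0],X[...,1]-e[1])<.04)&(p[...,0]>120)&(X[...,2]>.1)&(X[...,2]<.26)
    print(np.percentile(X[m][:,2],[2,98]),m.sum()); print(c,fit(X,.16,.195,.06,.009,[.595,-.148,np.radians(8.7)],.036))
E
```

```text
clock: 17.6
ee_pos: [0.5953, -0.1477, 0.2031]
tool_rot: [-3.132, -0.238, 0.002]
force: [-0.2, -0.2, -0.2]
opening: 0.0082
grip_force: 50.6
t 17.60 turn [-0.02  0.06 16.29] shift cm [ -2.86 -42.06   0.31] q6 1.06 pos [ 0.5953 -0.1477  0.2031] F [-0.2 -0.2 -0.2] op 0.0082 grip 50.6
[0.15613143 0.25331984] 309
scene (array([ 0.59501618, -0.14482211,  4.66263899]), np.int64(160), array([0.05967023, 0.01059478]))
[0.15902046 0.24464612] 30
top (array([ 0.57252808, -0.14658976, 10.9281692 ]), np.int64(13), array([0.02099934, 0.00384333]))
```

```bash
python3 -m pendant '[[0,0,0,0,0,5.4,0.02],[0,0,0,0,0,5.4,0.02],[0,0,0,0,0,5.5,0.02],[-0.2,-2.5,0,0,0,0,0.02],[-0.2,-2.5,0,0,0,0,0.02],[-0.2,-2.5,0,0,0,0,0.02],[-0.2,-2.5,0,0,0,0,0.02],[-0.2,-2.5,0,0,0,0,0.02],[-0.2,-2.5,0,0,0,0,0.02],[-0.2,-2.5,0,0,0,0,0.02],[-0.2,-2.5,0,0,0,0,0.02],[-0.2,-2.5,0,0,0,0,0.02],[-0.2,-2.5,0,0,0,0,0.02],[-0.2,-2.5,0,0,0,0,0.02],[-0.2,-2.5,0,0,0,0,0.02],[-0.2,-2.5,0,0,0,0,0.02],[-0.2,-2.5,0,0,0,0,0.02],[-0.1,-2.5,0,0,0,0,0.02],[0,-2.5,0,0,0,0,0.02]]'; python3 -m pendant '[[0,-1,0,0,0,0,0.02],[0,-1,0,0,0,0,0.02],[0,0,0,0,0,0,0.02],[0,0,0,0,0,0,0.02],[0,0,0,0,0,0,0.02]]'; python3 to.py .6215 .273 .12 82.4
```

```text
clock: 19.28
ee_pos: [0.6187, 0.2534, 0.2014]
tool_rot: [3.133, -0.208, -0.006]
force: [0.4, 0.0, -0.8]
opening: 0.0085
grip_force: 50.5
clock: 19.7
ee_pos: [0.6226, 0.271, 0.2034]
tool_rot: [3.133, -0.21, -0.001]
force: [0.2, 0.3, -1.2]
opening: 0.0084
grip_force: 50.5
t 19.70 turn [ 0.07  0.04 -0.06] shift cm [-0.14 -0.19  8.34] q6 2.01 pos [0.6226 0.271  0.2034] F [ 0.2  0.3 -1.2] op 0.0084 grip 50.5
```

```bash
python3 -m pendant '[[-0.1,-0.2,0,0,0,0,0.02],[0,0,2,0,0,0,0.02],[0,0,2,0,0,0,0.02],[0,0,2,0,0,0,0.02],[0,0,2,0,0,0,0.02],[0,0,1,0,0,0,0.02],[0,0,0.7,0,0,0,0.02],[0,0,0,0,0,0,0.02],[0,0,0,0,0,0,0.02],[0,0,0,0,0,0,0.02]]'; python3 to.py .6215 .273 .1 82.4
python3 - <<'E'
from h import *
p,X,ok=cloud('scene');cv2.imwrite('pics/a9.png',cv2.resize(p[200:310,270:380,::-1],(600,600),interpolation=3))
E
```

```text
clock: 20.53
ee_pos: [0.6232, 0.2747, 0.1087]
tool_rot: [-3.134, 0.209, -0.004]
force: [0.7, 0.7, -0.0]
opening: 0.0087
grip_force: 50.6
t 20.53 turn [-0.07 -0.15 -0.02] shift cm [-0.15  0.19  0.87] q6 2.02 pos [0.6232 0.2747 0.1087] F [ 0.7  0.7 -0. ] op 0.0087 grip 50.6
```

View pics/a9.png

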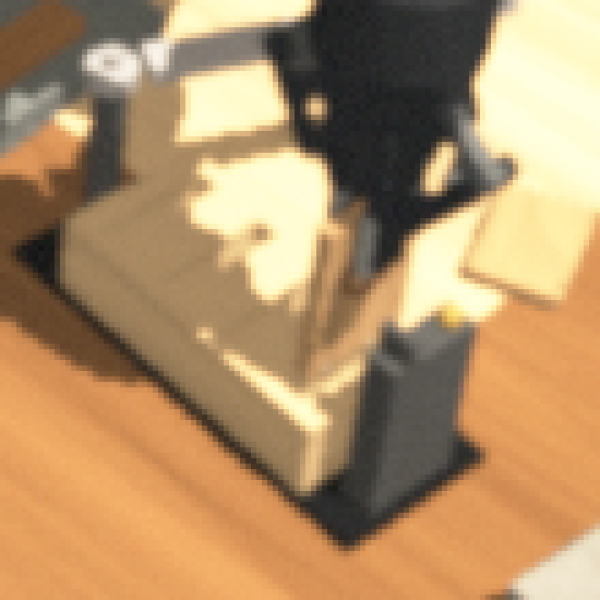

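```bash
python3 - <<'E'
from h import *
a=np.radians(-7.6);ex=np.array([np.cos(a),np.sin(a),0]);ey=np.array([-np.sin(a),np.cos(a),0])
for nm,c in(('slot',np.array([.6206,.2732,0])),('tcp',np.array([.6225,.2745,0]))):
  for x in(.03,-.03):
    for y in(-.0045,.0045):
      for z in(.061,.151):
        q=proj('scene',c+ex*x+ey*y+[0,0,z])[0];print(nm,x,y,z,((q-[270,200])/.1833).round(0))
p,X,ok=cloud('scene')
for i in range(3):
    print(fit(X,.07,.10,.06,.009,[.622,.274,a],.04))
    p,X,ok=cloud('top')
E
python3 to.py .6215 .273 .1 82.4
```

```text
slot 0.03 -0.0045 0.061 [287. 366.]
slot 0.03 -0.0045 0.151 [309. 222.]
slot 0.03 0.0045 0.061 [301. 378.]
slot 0.03 0.0045 0.151 [324. 233.]
slot -0.03 -0.0045 0.061 [381. 308.]
slot -0.03 -0.0045 0.151 [407. 164.]
slot -0.03 0.0045 0.061 [395. 320.]
slot -0.03 0.0045 0.151 [422. 175.]
tcp 0.03 -0.0045 0.061 [286. 370.]
tcp 0.03 -0.0045 0.151 [309. 225.]
tcp 0.03 0.0045 0.061 [301. 382.]
tcp 0.03 0.0045 0.151 [324. 237.]
tcp -0.03 -0.0045 0.061 [380. 312.]
tcp -0.03 -0.0045 0.151 [407. 168.]
tcp -0.03 0.0045 0.061 [395. 323.]
tcp -0.03 0.0045 0.151 [422. 179.]
(array([  0.62253572,   0.27761015, -11.89776455]), np.int64(154), array([0.05935701, 0.01016888]))
(array([ 0.60429885,  0.27392215, -7.6       ]), np.int64(12), array([0.02330758, 0.00133884]))
(array([ 0.61807873,  0.27194946, -7.6       ]), np.int64(13), array([0.05108707, 0.00154845]))
t 20.78 turn [-0.04 -0.09 -0.  ] shift cm [-0.09  0.18  0.8 ] q6 2.02 pos [0.6226 0.2746 0.108 ] F [-0.2  0.7 -1.1] op 0.0082 grip 50.6
```

```bash
cat > pl.py <<'E'
from h import *
# plate in hand: local carrier-yaw coordinates relative to TCP, per height band
import sys
yaw=np.radians(float(sys.argv[1]));lo,hi=float(sys.argv[2]),float(sys.argv[3])
e=ctrl.sense()['ee_pos']
Xs=[cloud('scene') for _ in range(4)]
X=np.median([x[1] for x in Xs],0);p=Xs[0][0];d=X-e
lx=d[...,0]*np.cos(yaw)+d[...,1]*np.sin(yaw);ly=-d[...,0]*np.sin(yaw)+d[...,1]*np.cos(yaw)
for z in np.arange(lo,hi,.01):
    m=(abs(lx)<.042)&(abs(ly)<.016)&(X[...,2]>z)&(X[...,2]<z+.01)
    o=[]
    for a,b in((-.03,-.015),(-.015,0),(0,.015),(.015,.026),(.026,.042)):
        k=m&(lx>a)&(lx<b);o.append('%6.1f(%d)'%(np.median(ly[k])*1e3 if k.sum() else np.nan,k.sum()))
    print('z%.3f'%z,'y face by x:',*o,' x %5.1f..%5.1f'%tuple(np.percentile(lx[m],[2,98])*1e3) if m.sum() else '')
E
python3 pl.py -7.6 .055 .12
```

```text
z0.055 y face by x:    3.2(2)    4.2(3)    3.6(7)    4.1(4)    0.1(4)  x -24.1.. 28.3
z0.065 y face by x:    3.7(8)    3.5(12)    3.9(11)    3.4(11)   -0.9(7)  x -29.7.. 27.8
z0.075 y face by x:    3.6(9)    3.5(9)    3.0(12)    3.7(7)    1.2(8)  x -30.4.. 27.6
z0.085 y face by x:    3.8(10)    3.7(13)    4.0(12)    3.8(8)   -0.2(8)  x -30.3.. 27.2
z0.095 y face by x:    3.8(13)    4.1(8)    3.9(10)    3.2(11)   -1.1(7)  x -29.1.. 27.4
z0.105 y face by x:    3.5(2)    7.5(2)    4.7(10)    4.2(9)   -0.0(10)  x -31.3.. 27.4
z0.115 y face by x:    3.6(1)   15.1(1)    6.4(12)    4.1(9)    0.5(8)  x -14.1.. 27.8
```

```bash
python3 -m pendant '[[-0.1,0.12,0,0,0,0,0.02],[0,0,0.4,0,0,0,0.02],[0,0,0.4,0,0,0,0.02],[0,0,0.4,0,0,0,0.02],[0,0,0.4,0,0,0,0.02],[0,0,0.4,0,0,0,0.02],[0,0,0,0,0,0,0.02],[0,0,0,0,0,0,0.02]]'; python3 to.py .6215 .273 .058 82.4
```

```text
clock: 21.65
ee_pos: [0.6204, 0.2732, 0.0861]
tool_rot: [3.134, -0.208, -0.002]
force: [-0.3, 0.3, -1.0]
opening: 0.0084
grip_force: 50.6
t 21.65 turn [ 0.03  0.07 -0.  ] shift cm [0.11 0.   2.81] q6 2.01 pos [0.6204 0.2732 0.0861] F [-0.3  0.3 -1. ] op 0.0084 grip 50.6
```

```bash
python3 -m pendant '[[0,0,0.5,0,0,0,0.02],[0,0,0.5,0,0,0,0.02],[0,0,0.3,0,0,0,0.02],[0,0,0.3,0,0,0,0.02],[0,0,0,0,0,0,0.02]]'; python3 -m pendant '[[0,0,0.3,0,0,0,0.02],[0,0,0,0,0,0,0.02]]';python3 -m pendant '[[0,0,0.3,0,0,0,0.02],[0,0,0,0,0,0,0.02]]';python3 -m pendant '[[0,0,0.3,0,0,0,0.02],[0,0,0,0,0,0,0.02]]'; python3 to.py .6215 .273 .058 82.4
```

```text
clock: 22.07
ee_pos: [0.6201, 0.2731, 0.0697]
tool_rot: [3.134, -0.208, -0.003]
force: [0.2, -0.2, -1.3]
opening: 0.008
grip_force: 50.6
clock: 22.23
ee_pos: [0.6211, 0.2734, 0.0679]
tool_rot: [-3.134, 0.208, -0.001]
force: [-0.2, -0.1, -0.3]
opening: 0.0082
grip_force: 50.5
clock: 22.4
ee_pos: [0.6213, 0.2735, 0.066]
tool_rot: [-3.134, 0.208, -0.001]
force: [-1.2, 1.2, 2.8]
opening: 0.0082
grip_force: 51.1
clock: 22.57
ee_pos: [0.6214, 0.2735, 0.0633]
tool_rot: [-3.134, 0.208, -0.001]
force: [-1.5, -0.0, 5.0]
opening: 0.0083
grip_force: 51.4
t 22.57 turn [-0.02 -0.05 -0.  ] shift cm [0.02 0.05 0.53] q6 2.01 pos [0.6214 0.2735 0.0633] F [-1.5 -0.   5. ] op 0.0083 grip 51.4
```

```bash
for i in 1; do python3 -m pendant '[[0,0,0.3,0,0,0,0.02],[0,0,0,0,0,0,0.02],[0,0,0,0,0,0,0.02]]' | grep -E 'pos|force'; python3 -m pendant '[[0,0,0.2,0,0,0,0.02],[0,0,0,0,0,0,0.02],[0,0,0,0,0,0,0.02]]'| grep -E 'pos|force'; python3 -m pendant '[[0,0,0.2,0,0,0,0.02],[0,0,0,0,0,0,0.02],[0,0,0,0,0,0,0.02]]'| grep -E 'pos|force'; done; python3 pl.py -7.6 .055 .12
```

```text
ee_pos: [0.6214, 0.2735, 0.0604]
force: [-1.7, -0.5, 4.7]
grip_force: 51.4
ee_pos: [0.6214, 0.2736, 0.0584]
force: [-1.0, 0.1, 6.0]
grip_force: 51.6
ee_pos: [0.6216, 0.2736, 0.0577]
force: [-4.3, -2.0, 10.5]
grip_force: 52.3
z0.055 y face by x:    nan(0)    5.4(1)    4.4(9)    3.7(5)    2.1(9)  x  -1.5.. 27.9
z0.065 y face by x:    nan(0)   14.8(1)    7.9(12)    4.0(10)   -0.6(10)  x   2.9.. 27.4
z0.075 y face by x:    nan(0)   15.4(1)    8.5(18)    3.9(9)    0.8(6)  x   3.5.. 28.3
z0.085 y face by x:    nan(0)   14.6(1)    7.5(22)    4.0(8)    1.2(11)  x   4.2.. 28.2
z0.095 y face by x:    nan(0)   -6.6(2)   -2.3(40)    0.8(14)   -0.2(5)  x  -0.4.. 27.5
z0.105 y face by x:    nan(0)   -7.2(2)   -6.2(24)    nan(0)    nan(0)  x  -0.3.. 13.4
z0.115 y face by x:    nan(0)    1.2(10)   -6.4(29)    nan(0)    nan(0)  x  -8.1.. 12.2
```

```bash
python3 -m pendant '[[0,0,0.2,0,0,0,0.02],[0,0,0,0,0,0,0.02],[0,0,0,0,0,0,0.02]]' | grep -E 'pos|force'; python3 -m pendant '[[0,0,0.2,0,0,0,0.02],[0,0,0,0,0,0,0.02],[0,0,0,0,0,0,0.02]]'| grep -E 'pos|force'
```

```text
ee_pos: [0.6218, 0.2737, 0.0577]
force: [-5.9, -1.6, 17.4]
grip_force: 53.3
ee_pos: [0.6221, 0.2738, 0.0576]
force: [-9.6, -4.3, 24.0]
grip_force: 54.2
```

```bash
python3 -m pendant '[[0,0,-0.5,0,0,0,0.02],[0,0,0,0,0,0,0.24],[0,0,0,0,0,0,0.24],[0,0,0,0,0,0,0.24],[0,0,0,0,0,0,0.24],[0,0,-0.5,0,0,0,0.24],[0,0,-1.5,0,0,0,0.24],[0,0,-2,0,0,0,0.24],[0,0,-2,0,0,0,0.24],[0,0,-2,0,0,0,0.3],[0,0,-2,0,0,0,0.4],[0,0,-2,0,0,0,0.4],[0,0,-1,0,0,0,0.4],[0,0,0,0,0,0,0.4]]'; python3 to.py .601 -.1895 .13 98.7
python3 - <<'E'
from h import *
e=np.array([.6206,.273]);a=np.radians(-7.6)
p,X,ok=cloud('scene');d=X[...,:2]-e;lx=d[...,0]*np.cos(a)+d[...,1]*np.sin(a);ly=-d[...,0]*np.sin(a)+d[...,1]*np.cos(a)
m=(abs(lx)<.027)&(abs(ly)<.0045)&(X[...,2]>.08);print(m.sum(),np.percentile(X[m][:,2],[5,25,50,75,95,100]))
p,X,ok=cloud('top');print(fit(X,.083,.1,.06,.009,[.601,-.1895,np.radians(8.7)],.036),fit(X,.045,.054,.084,.168,[.604,-.21,np.radians(8)],.11))
E
```

```text
clock: 25.18
ee_pos: [0.6234, 0.2742, 0.191]
tool_rot: [-3.132, 0.208, -0.012]
force: [0.2, -0.2, -0.2]
opening: 0.0341
grip_force: 0.0
t 25.18 turn [ -0.14  -0.45 -16.3 ] shift cm [-9.23 45.5   6.1 ] q6 2.01 pos [0.6234 0.2742 0.191 ] F [ 0.2 -0.2 -0.2] op 0.0341 grip 0.0
192 [0.09030227 0.09917532 0.29960679 0.5378128  0.54228262 0.54345421]
(array([ 0.60007179, -0.18947908,  7.6362728 ]), np.int64(44), array([0.0552809 , 0.00989836])) (array([ 0.60363769, -0.21023788,  8.02347213]), np.int64(731), array([0.08206775, 0.16483147]))
```

```bash
python3 -m pendant '[[0,0,0,0,0,-5.4,0.4],[0,0,0,0,0,-5.4,0.4],[0,0,0,0,0,-5.5,0.4],[-0.55,2.7,0,0,0,0,0.4],[-0.55,2.7,0,0,0,0,0.4],[-0.55,2.7,0,0,0,0,0.4],[-0.55,2.7,0,0,0,0,0.4],[-0.55,2.7,0,0,0,0,0.4],[-0.55,2.7,0,0,0,0,0.4],[-0.55,2.7,0,0,0,0,0.4],[-0.55,2.7,0,0,0,0,0.4],[-0.55,2.7,0,0,0,0,0.4],[-0.55,2.7,0,0,0,0,0.4],[-0.55,2.7,0,0,0,0,0.4],[-0.55,2.7,0,0,0,0,0.4],[-0.55,2.7,0,0,0,0,0.4],[-0.55,2.7,0,0,0,0,0.4],[-0.55,2.7,0,0,0,0,0.4],[-0.55,2.7,0,0,0,0,0.4]]'; python3 -m pendant '[[-0.4,2.3,0,0,0,0,0.4],[0,0,0,0,0,0,0.4],[0,0,1.5,0,0,0,0.4],[0,0,1.5,0,0,0,0.4],[0,0,1.5,0,0,0,0.4],[0,0,1,0,0,0,0.4],[0,0,0,0,0,0,0.4],[0,0,0,0,0,0,0.4],[0,0,0,0,0,0,0.4]]'; python3 to.py .601 -.1895 .057 98.7
```

```text
clock: 26.87
ee_pos: [0.5975, -0.1678, 0.1834]
tool_rot: [-3.131, -0.238, 0.006]
force: [0.5, -0.1, -0.0]
opening: 0.0344
grip_force: 0.0
clock: 27.62
ee_pos: [0.599, -0.1901, 0.1312]
tool_rot: [3.132, 0.239, 0.001]
force: [0.6, 0.3, 1.2]
opening: 0.034
grip_force: 0.0
t 27.62 turn [ 0.01 -0.02  0.01] shift cm [ 0.21 -0.03  7.42] q6 1.00 pos [ 0.599  -0.1901  0.1312] F [0.6 0.3 1.2] op 0.0340 grip 0.0
```

```bash
python3 -m pendant '[[0.2,0,1.5,0,0,0,0.4],[0,0,1.5,0,0,0,0.4],[0,0,1.5,0,0,0,0.4],[0,0,1,0,0,0,0.4],[0,0,1,0,0,0,0.4],[0,0,0.6,0,0,0,0.4],[0,0,0.3,0,0,0,0.4],[0,0,0,0,0,0,0.4],[0,0,0,0,0,0,0.02],[0,0,0,0,0,0,0.02],[0,0,0,0,0,0,0.02],[0,0,0,0,0,0,0.02],[0,0,0,0,0,0,0.02],[0,0,0,0,0,0,0.02],[0,0,0,0,0,0,0.02]]'; python3 -m pendant '[[0,0,-0.7,0,0,0,0.02],[0,0,-1.5,0,0,0,0.02],[0,0,-2,0,0,0,0.02],[0,0,-2,0,0,0,0.02],[0,0,-2,0,0,0,0.02],[0,0,-2,0,0,0,0.02],[0,0,-2,0,0,0,0.02],[0,0,-2,0,0,0,0.02],[0,0,-0.5,0,0,0,0.02],[0,0,0,0,0,0,0.02],[0,0,0,0,0,0,0.02],[0,0,0,0,0,0,0.02]]'; python3 to.py .6155 .2316 .11 82.4
```

```text
clock: 28.87
ee_pos: [0.6014, -0.1904, 0.0579]
tool_rot: [3.132, 0.238, 0.003]
force: [0.0, -0.3, 3.9]
opening: 0.0086
grip_force: 50.8
clock: 29.87
ee_pos: [0.5994, -0.1895, 0.2016]
tool_rot: [-3.131, -0.238, 0.005]
force: [0.2, 0.8, -0.8]
opening: 0.0084
grip_force: 50.3
t 29.87 turn [-0.09  0.2  16.29] shift cm [ -3.97 -41.95   9.16] q6 1.00 pos [ 0.5994 -0.1895  0.2016] F [ 0.2  0.8 -0.8] op 0.0084 grip 50.3
```

```bash
python3 -m pendant '[[0,0,0,0,0,5.4,0.02],[0,0,0,0,0,5.4,0.02],[0,0,0,0,0,5.5,0.02],[-0.25,-2.5,0,0,0,0,0.02],[-0.25,-2.5,0,0,0,0,0.02],[-0.25,-2.5,0,0,0,0,0.02],[-0.25,-2.5,0,0,0,0,0.02],[-0.25,-2.5,0,0,0,0,0.02],[-0.25,-2.5,0,0,0,0,0.02],[-0.25,-2.5,0,0,0,0,0.02],[-0.25,-2.5,0,0,0,0,0.02],[-0.25,-2.5,0,0,0,0,0.02],[-0.25,-2.5,0,0,0,0,0.02],[-0.25,-2.5,0,0,0,0,0.02],[-0.25,-2.5,0,0,0,0,0.02],[-0.25,-2.5,0,0,0,0,0.02],[-0.25,-2.5,0,0,0,0,0.02],[-0.25,-2.5,0,0,0,0,0.02],[-0.2,-2.5,0,0,0,0,0.02]]'; python3 -m pendant '[[0,-1,0,0,0,0,0.02],[0,-1,0,0,0,0,0.02],[0,0,2,0,0,0,0.02],[0,0,2,0,0,0,0.02],[0,0,2,0,0,0,0.02],[0,0,2,0,0,0,0.02],[0,0,1.3,0,0,0,0.02],[0,0,0,0,0,0,0.02],[0,0,0,0,0,0,0.02],[0,0,0,0,0,0,0.02]]'; python3 to.py .6155 .2316 .11 82.4; python3 pl.py -7.6 .055 .10
```

```text
clock: 31.45
ee_pos: [0.6129, 0.2126, 0.2013]
tool_rot: [3.133, -0.208, -0.006]
force: [0.8, -0.6, -0.6]
opening: 0.0083
grip_force: 50.3
clock: 32.28
ee_pos: [0.6181, 0.2313, 0.112]
tool_rot: [-3.134, 0.209, -0.003]
force: [0.5, -0.8, -1.5]
opening: 0.0083
grip_force: 50.3
t 32.28 turn [-0.03 -0.09 -0.03] shift cm [-0.26  0.01  0.2 ] q6 1.96 pos [0.6181 0.2313 0.112 ] F [ 0.5 -0.8 -1.5] op 0.0083 grip 50.3
z0.055 y face by x:   -0.4(1)    nan(0)    2.9(1)    nan(0)    1.3(1)  x -24.5.. 28.2
z0.065 y face by x:    4.6(9)    4.3(10)    3.9(9)    4.0(8)    0.9(9)  x -26.4.. 29.9
z0.075 y face by x:    4.0(11)    4.3(12)    4.8(13)    4.1(9)    1.1(13)  x -28.7.. 30.2
z0.085 y face by x:    3.9(9)    4.2(12)    4.1(12)    3.5(9)    1.7(8)  x -26.8.. 30.1
z0.095 y face by x:    3.9(12)    4.3(11)    4.2(10)    4.0(8)    2.3(12)  x -28.9.. 30.2
```

```bash
python3 -m pendant '[[-0.35,0,0,0,0,0,0.02],[0,0,0.4,0,0,0,0.02],[0,0,0.4,0,0,0,0.02],[0,0,0.4,0,0,0,0.02],[0,0,0.4,0,0,0,0.02],[0,0,0.4,0,0,0,0.02],[0,0,0,0,0,0,0.02],[0,0,0,0,0,0,0.02]]'; python3 to.py .6143 .2316 .07 82.4
```

```text
clock: 33.15
ee_pos: [0.6132, 0.2318, 0.0901]
tool_rot: [3.134, -0.208, -0.002]
force: [-0.4, -0.1, -0.7]
opening: 0.0081
grip_force: 50.3
t 33.15 turn [ 0.03  0.07 -0.01] shift cm [0.11 0.01 2.01] q6 1.96 pos [0.6132 0.2318 0.0901] F [-0.4 -0.1 -0.7] op 0.0081 grip 50.3
```

In the slot. Pressing home.

```bash
python3 -m pendant '[[0,0,0.5,0,0,0,0.02],[0,0,0.5,0,0,0,0.02],[0,0,0.5,0,0,0,0.02],[0,0,0.3,0,0,0,0.02],[0,0,0.2,0,0,0,0.02],[0,0,0,0,0,0,0.02]]'|grep -E 'pos|force'; python3 -m pendant '[[0,0,0.3,0,0,0,0.02],[0,0,0.3,0,0,0,0.02],[0,0,0.3,0,0,0,0.02],[0,0,0,0,0,0,0.02]]'|grep -E 'pos|force'; python3 -m pendant '[[0,0,0.3,0,0,0,0.02],[0,0,0.2,0,0,0,0.02],[0,0,0,0,0,0,0.02]]'|grep -E 'pos|force'; python3 -m pendant '[[0,0,0.3,0,0,0,0.02],[0,0,0,0,0,0,0.02],[0,0,0,0,0,0,0.02]]'|grep -E 'pos|force'
```

```text
ee_pos: [0.613, 0.2318, 0.0699]
force: [0.3, 0.5, -1.0]
grip_force: 50.3
ee_pos: [0.6143, 0.2322, 0.0632]
force: [-1.1, -1.0, 4.1]
grip_force: 50.9
ee_pos: [0.6143, 0.2322, 0.0584]
force: [-1.4, -0.3, 5.7]
grip_force: 51.3
ee_pos: [0.6146, 0.2323, 0.0578]
force: [-5.3, -1.8, 14.0]
grip_force: 52.6
```

```bash
python3 -m pendant '[[0,0,0.3,0,0,0,0.02],[0,0,0,0,0,0,0.02]]'|grep -E 'pos|force'; python3 -m pendant '[[0,0,-0.5,0,0,0,0.02],[0,0,0,0,0,0,0.3],[0,0,0,0,0,0,0.3],[0,0,0,0,0,0,0.3],[0,0,0,0,0,0,0.3],[0,0,-0.5,0,0,0,0.3],[0,0,-1.5,0,0,0,0.3],[0,0,-2,0,0,0,0.3],[0,0,-2,0,0,0,0.3],[0,0,-2,0,0,0,0.3],[0,0,-2,0,0,0,0.4],[0,0,-2,0,0,0,0.4],[0,0,-1,0,0,0,0.4],[0,0,0,0,0,0,0.4],[0,0,0,0,0,0,0.4]]';  python3 to.py .6082 -.231 .13 98.7
python3 - <<'E'
from h import *
a=np.radians(-7.6)
p,X,ok=cloud('scene')
for e in((.6203,.273),(.6148,.2314)):
    d=X[...,:2]-np.array(e);lx=d[...,0]*np.cos(a)+d[...,1]*np.sin(a);ly=-d[...,0]*np.sin(a)+d[...,1]*np.cos(a)
    m=(abs(lx)<.032)&(abs(ly)<.007)&(X[...,2]>.08)&(X[...,2]<.13);print(m.sum(),np.percentile(X[m][:,2],[5,50,75,95,100]))
p,X,ok=cloud('top')
for q in((.614,-.272),(.608,-.231)):print(fit(X,.083,.1,.06,.009,[*q,np.radians(8.7)],.036))
E
```

```text
ee_pos: [0.6151, 0.2324, 0.0577]
force: [-10.4, -2.5, 25.2]
grip_force: 54.2
clock: 35.9
ee_pos: [0.6141, 0.2321, 0.187]
tool_rot: [-3.134, 0.208, -0.003]
force: [0.7, -0.1, -0.6]
opening: 0.034
grip_force: 0.0
t 35.90 turn [ -0.03  -0.11 -16.3 ] shift cm [-7.59 45.69  5.7 ] q6 1.96 pos [0.6141 0.2321 0.187 ] F [ 0.7 -0.1 -0.6] op 0.0340 grip 0.0
150 [0.08159933 0.09582573 0.0989664  0.10128728 0.10328275]
143 [0.08226726 0.09538511 0.09855388 0.10059491 0.10212424]
(array([ 0.61296591, -0.27216513,  7.11550528]), np.int64(47), array([0.05855915, 0.00984952]))
(array([ 0.60802498, -0.23038814,  6.55403483]), np.int64(41), array([0.05738837, 0.00910166]))
```

```bash
python3 -m pendant '[[0,0,0,0,0,-5.4,0.4],[0,0,0,0,0,-5.4,0.4],[0,0,0,0,0,-5.5,0.4],[-0.45,2.7,0,0,0,0,0.4],[-0.45,2.7,0,0,0,0,0.4],[-0.45,2.7,0,0,0,0,0.4],[-0.45,2.7,0,0,0,0,0.4],[-0.45,2.7,0,0,0,0,0.4],[-0.45,2.7,0,0,0,0,0.4],[-0.45,2.7,0,0,0,0,0.4],[-0.45,2.7,0,0,0,0,0.4],[-0.45,2.7,0,0,0,0,0.4],[-0.45,2.7,0,0,0,0,0.4],[-0.45,2.7,0,0,0,0,0.4],[-0.45,2.7,0,0,0,0,0.4],[-0.45,2.7,0,0,0,0,0.4],[-0.45,2.7,0,0,0,0,0.4],[-0.45,2.7,0,0,0,0,0.4],[-0.45,2.7,0,0,0,0,0.4]]'|grep pos; python3 -m pendant '[[-0.4,2.5,0,0,0,0,0.4],[0,0,0,0,0,0,0.4],[0,0,1.5,0,0,0,0.4],[0,0,1.5,0,0,0,0.4],[0,0,1.5,0,0,0,0.4],[0,0,1,0,0,0,0.4],[0,0,0,0,0,0,0.4],[0,0,0,0,0,0,0.4],[0,0,0,0,0,0,0.4]]'; python3 to.py .608 -.2308 .0575 98.7
```

```text
ee_pos: [0.6063, -0.2067, 0.1835]
clock: 38.33
ee_pos: [0.608, -0.2311, 0.1313]
tool_rot: [3.132, 0.239, 0.001]
force: [0.5, 0.1, -0.2]
opening: 0.0342
grip_force: 0.0
t 38.33 turn [ 0.01 -0.02  0.01] shift cm [ 0.01 -0.03  7.38] q6 0.95 pos [ 0.608  -0.2311  0.1313] F [ 0.5  0.1 -0.2] op 0.0342 grip 0.0
```

```bash
python3 -m pendant '[[0,0,1.5,0,0,0,0.4],[0,0,1.5,0,0,0,0.4],[0,0,1.5,0,0,0,0.4],[0,0,1,0,0,0,0.4],[0,0,1,0,0,0,0.4],[0,0,0.6,0,0,0,0.4],[0,0,0.3,0,0,0,0.4],[0,0,0,0,0,0,0.4],[0,0,0,0,0,0,0.02],[0,0,0,0,0,0,0.02],[0,0,0,0,0,0,0.02],[0,0,0,0,0,0,0.02],[0,0,0,0,0,0,0.02],[0,0,0,0,0,0,0.02],[0,0,0,0,0,0,0.02]]'; python3 -m pendant '[[0,0,-0.7,0,0,0,0.02],[0,0,-1.5,0,0,0,0.02],[0,0,-2,0,0,0,0.02],[0,0,-2,0,0,0,0.02],[0,0,-2,0,0,0,0.02],[0,0,-2,0,0,0,0.02],[0,0,-2,0,0,0,0.02],[0,0,-2,0,0,0,0.02],[0,0,-0.5,0,0,0,0.02],[0,0,0,0,0,0,0.02],[0,0,0,0,0,0,0.02],[0,0,0,0,0,0,0.02]]'; python3 to.py .609 .19 .11 82.4
```

```text
clock: 39.58
ee_pos: [0.6083, -0.2316, 0.0579]
tool_rot: [3.132, 0.238, 0.002]
force: [0.5, -0.5, 3.9]
opening: 0.0085
grip_force: 50.9
clock: 40.58
ee_pos: [0.6064, -0.2306, 0.202]
tool_rot: [-3.131, -0.238, 0.005]
force: [-0.7, -0.4, -0.3]
opening: 0.0088
grip_force: 50.4
t 40.58 turn [-0.1   0.17 16.3 ] shift cm [ -5.31 -41.73   9.2 ] q6 0.95 pos [ 0.6064 -0.2306  0.202 ] F [-0.7 -0.4 -0.3] op 0.0088 grip 50.4
```

```bash
python3 -m pendant '[[0,0,0,0,0,5.4,0.02],[0,0,0,0,0,5.4,0.02],[0,0,0,0,0,5.5,0.02],[-0.35,-2.5,0,0,0,0,0.02],[-0.35,-2.5,0,0,0,0,0.02],[-0.35,-2.5,0,0,0,0,0.02],[-0.35,-2.5,0,0,0,0,0.02],[-0.35,-2.5,0,0,0,0,0.02],[-0.35,-2.5,0,0,0,0,0.02],[-0.35,-2.5,0,0,0,0,0.02],[-0.35,-2.5,0,0,0,0,0.02],[-0.35,-2.5,0,0,0,0,0.02],[-0.35,-2.5,0,0,0,0,0.02],[-0.35,-2.5,0,0,0,0,0.02],[-0.35,-2.5,0,0,0,0,0.02],[-0.35,-2.5,0,0,0,0,0.02],[-0.35,-2.5,0,0,0,0,0.02],[-0.35,-2.5,0,0,0,0,0.02],[-0.35,-2.5,0,0,0,0,0.02]]'|grep pos; python3 -m pendant '[[0,-0.9,0,0,0,0,0.02],[0,-0.9,0,0,0,0,0.02],[0,0,2,0,0,0,0.02],[0,0,2,0,0,0,0.02],[0,0,2,0,0,0,0.02],[0,0,2,0,0,0,0.02],[0,0,1.3,0,0,0,0.02],[0,0,0,0,0,0,0.02],[0,0,0,0,0,0,0.02],[0,0,0,0,0,0,0.02],[0,0,0,0,0,0,0.02]]'; python3 to.py .609 .19 .11 82.4; python3 pl.py -7.6 .055 .10
```

```text
ee_pos: [0.6035, 0.1737, 0.2015]
clock: 43.08
ee_pos: [0.6089, 0.1905, 0.1128]
tool_rot: [-3.134, 0.209, -0.005]
force: [0.3, -0.4, -0.9]
opening: 0.0083
grip_force: 50.3
t 43.08 turn [-0.06 -0.18 -0.02] shift cm [0.02 0.05 0.28] q6 1.90 pos [0.6089 0.1905 0.1128] F [ 0.3 -0.4 -0.9] op 0.0083 grip 50.3
z0.055 y face by x:    nan(0)    2.8(1)    nan(0)    2.8(2)    nan(0)  x  -0.9.. 22.5
z0.065 y face by x:    3.9(10)    3.9(11)    4.1(12)    4.0(6)    1.5(7)  x -27.5.. 29.6
z0.075 y face by x:    3.8(11)    3.8(11)    3.7(13)    3.6(7)    0.9(11)  x -28.1.. 29.5
z0.085 y face by x:    4.0(11)    4.3(11)    3.6(13)    3.7(11)    0.0(6)  x -29.2.. 29.1
z0.095 y face by x:    4.3(11)    4.2(12)    4.0(10)    3.6(7)    0.9(9)  x -27.2.. 28.1
```

```bash
python3 -m pendant '[[0,0,0.4,0,0,0,0.02],[0,0,0.4,0,0,0,0.02],[0,0,0.4,0,0,0,0.02],[0,0,0.4,0,0,0,0.02],[0,0,0.4,0,0,0,0.02],[0,0,0,0,0,0,0.02],[0,0,0,0,0,0,0.02]]'; python3 to.py .609 .19 .07 82.4
```

```text
clock: 43.87
ee_pos: [0.6071, 0.1904, 0.0903]
tool_rot: [3.134, -0.208, -0.002]
force: [-0.3, -0.2, 0.1]
opening: 0.0083
grip_force: 50.3
t 43.87 turn [ 0.02  0.06 -0.01] shift cm [0.2  0.01 2.03] q6 1.90 pos [0.6071 0.1904 0.0903] F [-0.3 -0.2  0.1] op 0.0083 grip 50.3
```

```bash
python3 -m pendant '[[0.1,0,0.5,0,0,0,0.02],[0,0,0.5,0,0,0,0.02],[0,0,0.5,0,0,0,0.02],[0,0,0.3,0,0,0,0.02],[0,0,0.2,0,0,0,0.02],[0,0,0,0,0,0,0.02]]'|grep -E 'pos|force'; python3 -m pendant '[[0,0,0.3,0,0,0,0.02],[0,0,0.3,0,0,0,0.02],[0,0,0.3,0,0,0,0.02],[0,0,0,0,0,0,0.02]]'|grep -E 'pos|force'; python3 -m pendant '[[0,0,0.3,0,0,0,0.02],[0,0,0.2,0,0,0,0.02],[0,0,0,0,0,0,0.02]]'|grep -E 'pos|force'; python3 -m pendant '[[0,0,0.3,0,0,0,0.02],[0,0,0.3,0,0,0,0.02],[0,0,0,0,0,0,0.02]]'|grep -E 'pos|force'
```

```text
ee_pos: [0.6077, 0.1902, 0.0699]
force: [0.8, 0.0, -1.2]
grip_force: 50.3
ee_pos: [0.609, 0.1905, 0.0631]
force: [-1.7, -0.2, 2.7]
grip_force: 50.9
ee_pos: [0.609, 0.1905, 0.0583]
force: [-2.1, -0.0, 5.2]
grip_force: 51.3
ee_pos: [0.6101, 0.1906, 0.0576]
force: [-10.4, -2.7, 26.1]
grip_force: 54.5
```

Home. Release it and go for the last plate.

```bash
python3 -m pendant '[[0,0,-0.5,0,0,0,0.02],[0,0,0,0,0,0,0.3],[0,0,0,0,0,0,0.3],[0,0,0,0,0,0,0.3],[0,0,0,0,0,0,0.3],[0,0,-0.5,0,0,0,0.3],[0,0,-1.5,0,0,0,0.3],[0,0,-2,0,0,0,0.3],[0,0,-2,0,0,0,0.3],[0,0,-2,0,0,0,0.3],[0,0,-2,0,0,0,0.4],[0,0,-2,0,0,0,0.4],[0,0,-1,0,0,0,0.4],[0,0,0,0,0,0,0.4],[0,0,0,0,0,0,0.4]]'; python3 to.py .614 -.272 .13 98.7
```

```text
clock: 46.45
ee_pos: [0.6086, 0.1903, 0.186]
tool_rot: [-3.134, 0.208, -0.001]
force: [-0.5, -1.1, -0.5]
opening: 0.0341
grip_force: 0.0
t 46.45 turn [-1.000e-02 -4.000e-02 -1.631e+01] shift cm [-6.46 45.78  5.6 ] q6 1.90 pos [0.6086 0.1903 0.186 ] F [-0.5 -1.1 -0.5] op 0.0341 grip 0.0
```

```bash
python3 -m pendant '[[0,0,0,0,0,-5.4,0.4],[0,0,0,0,0,-5.4,0.4],[0,0,0,0,0,-5.5,0.4],[-0.4,2.7,0,0,0,0,0.4],[-0.4,2.7,0,0,0,0,0.4],[-0.4,2.7,0,0,0,0,0.4],[-0.4,2.7,0,0,0,0,0.4],[-0.4,2.7,0,0,0,0,0.4],[-0.4,2.7,0,0,0,0,0.4],[-0.4,2.7,0,0,0,0,0.4],[-0.4,2.7,0,0,0,0,0.4],[-0.4,2.7,0,0,0,0,0.4],[-0.4,2.7,0,0,0,0,0.4],[-0.4,2.7,0,0,0,0,0.4],[-0.4,2.7,0,0,0,0,0.4],[-0.4,2.7,0,0,0,0,0.4],[-0.4,2.7,0,0,0,0,0.4],[-0.4,2.7,0,0,0,0,0.4],[-0.4,2.7,0,0,0,0,0.4]]'|grep pos; python3 -m pendant '[[-0.1,2.6,0,0,0,0,0.4],[0,0,0,0,0,0,0.4],[0,0,1.5,0,0,0,0.4],[0,0,1.5,0,0,0,0.4],[0,0,1.5,0,0,0,0.4],[0,0,1,0,0,0,0.4],[0,0,0,0,0,0,0.4],[0,0,0,0,0,0,0.4],[0,0,0,0,0,0,0.4]]'; python3 to.py .614 -.272 .0575 98.7
python3 - <<'E'
from h import *
p,X,ok=cloud('scene');print(fit(X,.083,.1,.06,.009,[.614,-.272,np.radians(8.7)],.036))
E
```

```text
ee_pos: [0.6089, -0.247, 0.1829]
clock: 48.78
ee_pos: [0.6138, -0.2721, 0.1313]
tool_rot: [3.132, 0.239, 0.001]
force: [0.6, -0.7, 1.0]
opening: 0.0342
grip_force: 0.0
t 48.78 turn [ 0.02 -0.03  0.02] shift cm [ 0.02 -0.01  7.38] q6 0.90 pos [ 0.6138 -0.2721  0.1313] F [ 0.6 -0.7  1. ] op 0.0342 grip 0.0
(array([ 0.61559908, -0.27232317,  8.26558555]), np.int64(87), array([0.05939399, 0.01214571]))
```

```bash
python3 -m pendant '[[0,0,1.5,0,0,0,0.4],[0,0,1.5,0,0,0,0.4],[0,0,1.5,0,0,0,0.4],[0,0,1,0,0,0,0.4],[0,0,1,0,0,0,0.4],[0,0,0.6,0,0,0,0.4],[0,0,0.3,0,0,0,0.4],[0,0,0,0,0,0,0.4],[0,0,0,0,0,0,0.02],[0,0,0,0,0,0,0.02],[0,0,0,0,0,0,0.02],[0,0,0,0,0,0,0.02],[0,0,0,0,0,0,0.02],[0,0,0,0,0,0,0.02],[0,0,0,0,0,0,0.02]]'; python3 -m pendant '[[0,0,-0.7,0,0,0,0.02],[0,0,-1.5,0,0,0,0.02],[0,0,-2,0,0,0,0.02],[0,0,-2,0,0,0,0.02],[0,0,-2,0,0,0,0.02],[0,0,-2,0,0,0,0.02],[0,0,-2,0,0,0,0.02],[0,0,-2,0,0,0,0.02],[0,0,-0.5,0,0,0,0.02],[0,0,0,0,0,0,0.02],[0,0,0,0,0,0,0.02],[0,0,0,0,0,0,0.02]]'; python3 to.py .6035 .1484 .11 82.4
```

```text
clock: 50.08
ee_pos: [0.6141, -0.2727, 0.0579]
tool_rot: [3.131, 0.238, 0.002]
force: [0.1, -0.2, 3.0]
opening: 0.0085
grip_force: 53.7
clock: 51.08
ee_pos: [0.6122, -0.2714, 0.202]
tool_rot: [-3.13, -0.238, 0.004]
force: [-0.0, 0.3, -1.7]
opening: 0.0081
grip_force: 53.3
t 51.08 turn [-0.12  0.17 16.3 ] shift cm [ -6.42 -41.5    9.2 ] q6 0.90 pos [ 0.6122 -0.2714  0.202 ] F [-0.   0.3 -1.7] op 0.0081 grip 53.3
```

```bash
python3 -m pendant '[[0,0,0,0,0,5.4,0.02],[0,0,0,0,0,5.4,0.02],[0,0,0,0,0,5.5,0.02],[-0.42,-2.5,0,0,0,0,0.02],[-0.42,-2.5,0,0,0,0,0.02],[-0.42,-2.5,0,0,0,0,0.02],[-0.42,-2.5,0,0,0,0,0.02],[-0.42,-2.5,0,0,0,0,0.02],[-0.42,-2.5,0,0,0,0,0.02],[-0.42,-2.5,0,0,0,0,0.02],[-0.42,-2.5,0,0,0,0,0.02],[-0.42,-2.5,0,0,0,0,0.02],[-0.42,-2.5,0,0,0,0,0.02],[-0.42,-2.5,0,0,0,0,0.02],[-0.42,-2.5,0,0,0,0,0.02],[-0.42,-2.5,0,0,0,0,0.02],[-0.42,-2.5,0,0,0,0,0.02],[-0.42,-2.5,0,0,0,0,0.02],[-0.42,-2.5,0,0,0,0,0.02]]'|grep pos; python3 -m pendant '[[0,-0.8,0,0,0,0,0.02],[0,-0.8,0,0,0,0,0.02],[0,0,2,0,0,0,0.02],[0,0,2,0,0,0,0.02],[0,0,2,0,0,0,0.02],[0,0,2,0,0,0,0.02],[0,0,1.3,0,0,0,0.02],[0,0,0,0,0,0,0.02],[0,0,0,0,0,0,0.02],[0,0,0,0,0,0,0.02],[0,0,0,0,0,0,0.02]]'; python3 to.py .6035 .1484 .11 82.4; python3 pl.py -7.6 .055 .10
```

```text
ee_pos: [0.5981, 0.1343, 0.2016]
clock: 53.58
ee_pos: [0.6033, 0.149, 0.1128]
tool_rot: [-3.134, 0.209, -0.005]
force: [0.8, -0.3, -0.6]
opening: 0.0081
grip_force: 53.3
t 53.58 turn [-0.05 -0.18 -0.02] shift cm [0.02 0.05 0.28] q6 1.83 pos [0.6033 0.149  0.1128] F [ 0.8 -0.3 -0.6] op 0.0081 grip 53.3
z0.055 y face by x:    nan(0)    nan(0)    3.4(1)    nan(0)    nan(0)  x   9.7..  9.7
z0.065 y face by x:    4.0(11)    3.9(11)    3.9(10)    3.6(9)    0.5(8)  x -28.7.. 29.3
z0.075 y face by x:    3.8(11)    4.3(12)    3.7(10)    3.9(9)    1.2(10)  x -27.4.. 29.2
z0.085 y face by x:    3.3(11)    4.1(13)    3.7(12)    3.7(8)    1.7(8)  x -29.9.. 29.0
z0.095 y face by x:    3.9(10)    3.9(12)    4.1(11)    3.8(7)    1.5(8)  x -28.0.. 29.7
```

```bash
python3 -m pendant '[[0.1,0.05,0.4,0,0,0,0.02],[0,0,0.4,0,0,0,0.02],[0,0,0.4,0,0,0,0.02],[0,0,0.4,0,0,0,0.02],[0,0,0.4,0,0,0,0.02],[0,0,0,0,0,0,0.02],[0,0,0,0,0,0,0.02]]'; python3 to.py .6035 .1484 .07 82.4
```

```text
clock: 54.37
ee_pos: [0.6022, 0.1483, 0.0901]
tool_rot: [3.134, -0.208, -0.002]
force: [-0.1, -0.4, 0.1]
opening: 0.0079
grip_force: 53.3
t 54.37 turn [ 0.02  0.08 -0.  ] shift cm [ 0.12 -0.02  2.01] q6 1.83 pos [0.6022 0.1483 0.0901] F [-0.1 -0.4  0.1] op 0.0079 grip 53.3
```

```bash
python3 -m pendant '[[0,0,0.5,0,0,0,0.02],[0,0,0.5,0,0,0,0.02],[0,0,0.5,0,0,0,0.02],[0,0,0.3,0,0,0,0.02],[0,0,0.2,0,0,0,0.02],[0,0,0,0,0,0,0.02]]'|grep -E 'pos|force'; python3 -m pendant '[[0,0,0.3,0,0,0,0.02],[0,0,0.3,0,0,0,0.02],[0,0,0.3,0,0,0,0.02],[0,0,0,0,0,0,0.02]]'|grep -E 'pos|force'; python3 -m pendant '[[0,0,0.3,0,0,0,0.02],[0,0,0.2,0,0,0,0.02],[0,0,0,0,0,0,0.02]]'|grep -E 'pos|force'; python3 -m pendant '[[0,0,0.3,0,0,0,0.02],[0,0,0.3,0,0,0,0.02],[0,0,0,0,0,0,0.02]]'|grep -E 'pos|force'
```

```text
ee_pos: [0.6021, 0.1483, 0.07]
force: [0.4, 0.2, -0.4]
grip_force: 53.3
ee_pos: [0.6034, 0.1485, 0.0631]
force: [-2.0, -1.0, 4.2]
grip_force: 54.0
ee_pos: [0.6045, 0.1488, 0.0609]
force: [-6.1, 0.1, 16.3]
grip_force: 58.5
ee_pos: [0.6061, 0.1494, 0.0598]
force: [-13.2, 1.6, 33.5]
grip_force: 63.9
```

```bash
python3 -m pendant '[[0,0,-0.6,0,0,0,0.02],[0,0,-0.2,0,0,0,0.02],[0,0,0,0,0,0,0.02]]'
python3 - <<'E'
from h import *
a=np.radians(-7.6)
p,X,ok=cloud('scene');cv2.imwrite('pics/a10.png',cv2.resize(p[180:300,260:380,::-1],(600,600),interpolation=3))
for e in((.6203,.273),(.6148,.2314),(.6093,.1897),(.6037,.1481)):
    d=X[...,:2]-np.array(e);lx=d[...,0]*np.cos(a)+d[...,1]*np.sin(a);ly=-d[...,0]*np.sin(a)+d[...,1]*np.cos(a)
    m=(lx<.032)&(lx>.014)&(abs(ly)<.007)&(X[...,2]>.06)&(X[...,2]<.13);print(m.sum(),np.percentile(X[m][:,2],[5,50,75,95,100]))
E
```

```text
clock: 55.95
ee_pos: [0.605, 0.1488, 0.0611]
tool_rot: [-3.134, 0.208, -0.008]
force: [0.1, 1.0, 9.0]
opening: 0.0083
grip_force: 57.8
75 [0.06355377 0.0854356  0.09579664 0.10080672 0.10243611]
79 [0.06394421 0.08598208 0.09611092 0.09921835 0.101111  ]
68 [0.06301109 0.08512507 0.09556588 0.09979306 0.10125312]
91 [0.06178206 0.08459065 0.09699694 0.10419717 0.11262549]
```

View pics/a10.png

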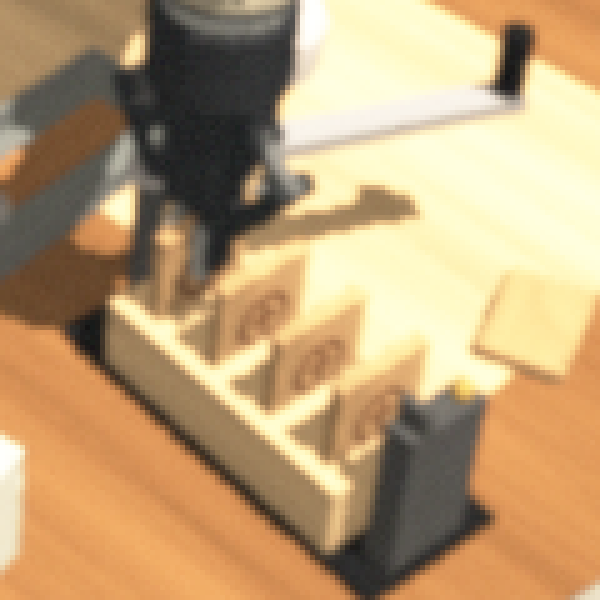

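```bash
python3 -m pendant '[[0,0,-0.2,0,0,0,0.02],[0,0,0,0,0,0,0.16],[0,0,0,0,0,0,0.16],[0,0,0,0,0,0,0.16],[0,0,-0.5,0,0,0,0.16],[0,0,-1,0,0,0,0.16],[0,0,-1.5,0,0,0,0.16],[0,0,-2,0,0,0,0.16],[0,0,-1.5,0,0,0,0.16],[0,0,0,0,0,0,0],[0,0,0,0,0,0,0],[0,0,0,0,0,0,0],[0,0,0,0,0,0,0]]'
python3 - <<'E'
from h import *
a=np.radians(-7.6)
p,X,ok=cloud('scene')
for e in((.6203,.273),(.6093,.1897),(.6037,.1481)):
    d=X[...,:2]-np.array(e);lx=d[...,0]*np.cos(a)+d[...,1]*np.sin(a);ly=-d[...,0]*np.sin(a)+d[...,1]*np.cos(a)
    m=(lx<.032)&(lx>.014)&(abs(ly)<.007)&(X[...,2]>.06)&(X[...,2]<.13);print(m.sum(),np.percentile(X[m][:,2],[5,50,75,95,100]))
E
python3 to.py .6035 .1484 .11 82.4
```

```text
clock: 57.08
ee_pos: [0.6012, 0.148, 0.1239]
tool_rot: [3.134, -0.209, -0.006]
force: [0.3, 0.1, 0.4]
opening: -0.0
grip_force: 0.0
79 [0.06130557 0.08370195 0.09595346 0.10002704 0.10134721]
72 [0.06338513 0.08394952 0.09582014 0.09991249 0.10047466]
84 [0.0641733  0.08507578 0.0962067  0.10148767 0.10502553]
t 57.13 turn [ 0.06  0.19 -0.01] shift cm [ 0.21 -0.06  1.39] q6 1.83 pos [0.6013 0.1481 0.1239] F [ 0.1 -0.6 -0.3] op -0.0003 grip 0.0
```

Now pressing down on the top of the last plate with the closed fingertips.

```bash
python3 -m pendant '[[0.1,0,0.6,0,0,0,0],[0,0,0.5,0,0,0,0],[0,0,0.4,0,0,0,0],[0,0,0.3,0,0,0,0],[0,0,0,0,0,0,0]]'|grep -E 'pos|force:'; python3 -m pendant '[[0,0,0.3,0,0,0,0],[0,0,0.2,0,0,0,0],[0,0,0,0,0,0,0]]'|grep -E 'pos|force:';python3 -m pendant '[[0,0,0.3,0,0,0,0],[0,0,0,0,0,0,0]]'|grep -E 'pos|force:'
```

```text
ee_pos: [0.6027, 0.1481, 0.1063]
force: [0.8, 0.5, 0.4]
grip_force: 0.0
ee_pos: [0.6035, 0.1482, 0.1025]
force: [0.2, 0.1, -0.3]
grip_force: 0.0
ee_pos: [0.6035, 0.1482, 0.0995]
force: [-0.4, 0.2, -0.0]
grip_force: 0.0
```

```bash
python3 -m pendant '[[0,0,0.3,0,0,0,0],[0,0,0,0,0,0,0]]'|grep -E 'pos|force:'; python3 -m pendant '[[0,0,0.3,0,0,0,0],[0,0,0,0,0,0,0]]'|grep -E 'pos|force:';python3 -m pendant '[[0,0,0.3,0,0,0,0],[0,0,0,0,0,0,0]]'|grep -E 'pos|force:'
```

```text
ee_pos: [0.6034, 0.1482, 0.0964]
force: [0.1, -0.4, 0.1]
grip_force: 0.0
ee_pos: [0.6034, 0.1482, 0.0933]
force: [0.0, 0.2, -0.7]
grip_force: 0.0
ee_pos: [0.6041, 0.1484, 0.0914]
force: [-1.3, -0.2, 2.2]
grip_force: 1.0
```

```bash
python3 -m pendant '[[0,0,0.3,0,0,0,0],[0,0,0,0,0,0,0]]'|grep -E 'pos|force:'; python3 -m pendant '[[0,0,0.2,0,0,0,0],[0,0,0,0,0,0,0]]'|grep -E 'pos|force:';python3 -m pendant '[[0,0,0.3,0,0,0,0],[0,0,0,0,0,0,0]]'|grep -E 'pos|force:'
```

```text
ee_pos: [0.6053, 0.1487, 0.0907]
force: [-3.3, 0.8, 9.7]
grip_force: 4.7
ee_pos: [0.6061, 0.1491, 0.0907]
force: [-5.7, 1.1, 16.4]
grip_force: 8.0
ee_pos: [0.6077, 0.1498, 0.0907]
force: [-7.4, 2.0, 25.0]
grip_force: 12.4
```

```bash
python3 -m pendant '[[0,0,-1,0,0,0,0],[0,0,-2,0,0,0,0],[0,0,-2,0,0,0,0],[0,0,-2,0,0,0,0],[0,0,-2,0,0,0,0],[0,0,-1,0,0,0,0],[0,0,0,0,0,0,0],[0,0,0,0,0,0,0]]'
python3 - <<'E'
from h import *
a=np.radians(-7.6)
X=np.median([cloud('scene')[1] for _ in range(5)],0)
for e in((.6203,.273),(.6148,.2314),(.6093,.1897),(.6037,.1481)):
    d=X[...,:2]-np.array(e);lx=d[...,0]*np.cos(a)+d[...,1]*np.sin(a);ly=-d[...,0]*np.sin(a)+d[...,1]*np.cos(a)
    m=(lx<.028)&(lx>-.028)&(abs(ly)<.0035)&(X[...,2]>.09)&(X[...,2]<.115);print(m.sum(),np.percentile(X[m][:,2],[25,50,75,95,100]))
E
python3 to.py .6035 .1484 .11 82.4
```

```text
clock: 59.63
ee_pos: [0.6039, 0.1482, 0.1829]
tool_rot: [-3.135, 0.208, -0.001]
force: [0.4, -0.5, -0.7]
opening: -0.0001
grip_force: 0.0
43 [0.09908077 0.09962904 0.0999247  0.1005461  0.10076364]
39 [0.09882783 0.09930584 0.09975893 0.10046909 0.10096752]
39 [0.09848786 0.09914703 0.09970959 0.10059533 0.10188081]
39 [0.09853281 0.09912527 0.0995834  0.10030496 0.10061506]
t 59.88 turn [ 0.05  0.18 -0.01] shift cm [ 0.08 -0.04  7.09] q6 1.83 pos [0.6026 0.1481 0.1809] F [ 0.  -0.8 -0.1] op -0.0000 grip 0.0
```

```bash
python3 - <<'E'
from h import *
a=np.radians(-7.6);T=[]
for i in range(2):
  for c in('top','scene'):
    p,X,ok=cloud(c);r=ctrl.pinpoint(c,'keeper_knob');k=at_z(c,r[0]['xy'],.154)
    m=(np.hypot(X[...,0]-.413,X[...,1]-.199)<.03)&(X[...,2]>.135)&(X[...,2]<.16);q=X[m]
    b=(X[...,2]>.108)&(X[...,2]<.12)&(np.hypot(X[...,0]-.5,X[...,1]-.155)<.07)
    uv=X[b][:,:2]; mu=uv.mean(0);v=np.linalg.svd(uv-mu,full_matrices=False)[2][0]
    print(c,k.round(4),r[0]['score'],'cloud',m.sum(),np.median(q[q[:,2]>.149],0).round(4) if m.sum() else '',((q[:,:2].min(0)+q[:,:2].max(0))/2).round(4) if m.sum() else '','bar dir',np.degrees(np.arctan2(v[1],v[0]))%180,mu.round(4))
    s=(np.hypot(X[...,0]-.6259,X[...,1]-.3131)<.04)&(X[...,2]>.08)&(X[...,2]<.2);z=X[s];print('post',s.sum(),np.percentile(z[:,2],[50,90,100]).round(3), z[z[:,2]>.108].mean(0).round(3))
E
python3 to.py .413 .199 .16 82.4
```

```text
t 59.98 turn [ 0.03  0.12 -0.01] shift cm [-19.51  -2.52   2.16] q6 1.83 pos [0.603  0.1482 0.1816] F [ 0.  -0.2  0.5] op -0.0000 grip 0.0Traceback (most recent call last):
  File "<stdin>", line 5, in <module>
IndexError: list index out of range
```

Run:
```python
from h import *
for c in('scene','scene','top'):
    p,X,ok=cloud(c);r=ctrl.pinpoint(c,'keeper_knob')
    if r: print(at_z(c,r[0]['xy'],.154).round(4),r[0]['score'])
    m=(np.hypot(X[...,0]-.413,X[...,1]-.199)<.03)&(X[...,2]>.135)&(X[...,2]<.162);q=X[m]
    if m.sum()>5: print('knob cloud',m.sum(),q.min(0).round(4),q.max(0).round(4))
    b=(X[...,2]>.108)&(X[...,2]<.12)&(np.hypot(X[...,0]-.5,X[...,1]-.155)<.07)
    if b.sum()>20:
        uv=X[b][:,:2]; mu=uv.mean(0);v=np.linalg.svd(uv-mu,full_matrices=False)[2][0];print(c,'bar dir',np.degrees(np.arctan2(v[1],v[0]))%180,mu.round(4))
    s=(np.hypot(X[...,0]-.6259,X[...,1]-.3131)<.04)&(X[...,2]>.08)&(X[...,2]<.2);z=X[s]
    if s.sum()>5:print('post',s.sum(),np.percentile(z[:,2],[50,90,100]).round(3), z[z[:,2]>.108].mean(0).round(3))
```

```text
[0.424  0.2019 0.154 ] 0.74
knob cloud 58 [0.4083 0.1971 0.1352] [0.4281 0.2153 0.1555]
scene bar dir 151.59289484561205 [0.5028 0.1614]
post 309 [0.097 0.106 0.114] [0.64  0.311 0.111]
[0.4034 0.1906 0.154 ] 0.89
knob cloud 58 [0.4078 0.1959 0.1352] [0.4292 0.2156 0.1584]
scene bar dir 152.08065548722314 [0.5046 0.1605]
post 311 [0.096 0.107 0.113] [0.641 0.312 0.111]
```

```bash
python3 to.py .4175 .206 .18 82.4; python3 -m pendant '[[-2,-0.35,0,0,0,0,0.5],[-2,-0.35,0,0,0,0,0.5],[-2,-0.35,0,0,0,0,0.5],[-2,-0.35,0,0,0,0,0.5],[-2,-0.35,0,0,0,0,0.5],[-2,-0.35,0,0,0,0,0.5],[-2,-0.35,0,0,0,0,0.5],[-2,-0.35,0,0,0,0,0.5],[-2,-0.35,0,0,0,0,0.5],[-1.1,-0.1,0,0,0,0,0.5],[0,0,0,0,0,0,0.5],[0,0,0,0,0,0,0.5],[0,0,0,0,0,0,0.5],[0,0,0,0,0,0,0.5]]'; python3 to.py .4175 .206 .118 82.4
```

```text
t 60.28 turn [ 0.    0.   -0.01] shift cm [-19.23  -3.26   0.29] q6 1.83 pos [0.6038 0.1482 0.1829] F [0.2 0.3 0.4] op -0.0003 grip 0.0
clock: 61.45
ee_pos: [0.4199, 0.2055, 0.1832]
tool_rot: [-3.134, 0.209, -0.002]
force: [0.2, -0.2, 0.8]
opening: 0.0426
grip_force: 0.0
t 61.45 turn [-0.01 -0.06 -0.04] shift cm [-0.24 -0.01  6.52] q6 2.01 pos [0.4199 0.2055 0.1832] F [ 0.2 -0.2  0.8] op 0.0426 grip 0.0
```

```bash
python3 -m pendant '[[-0.2,0,0,0,0,0,0.5],[0,0,1.5,0,0,0,0.5],[0,0,1.5,0,0,0,0.5],[0,0,1.5,0,0,0,0.5],[0,0,1,0,0,0,0.5],[0,0,0.8,0,0,0,0.5],[0,0,0,0,0,0,0.5],[0,0,0,0,0,0,0.1],[0,0,0,0,0,0,0.1],[0,0,0,0,0,0,0.1],[0,0,0,0,0,0,0.1],[0,0,0,0,0,0,0.1],[0,0,0,0,0,0,0.1],[0,0,0,0,0,0,0.1]]' 30; python3 to.py .4175 .206 .118 82.4;python3 - <<'E'
import numpy as np
t=np.radians(np.append(np.arange(69.4,0,-4),0))
print(np.c_[-20.6*np.diff(np.sin(t)),-20.6*np.diff(np.cos(t))].round(2).tolist())
E
```

```text
clock: 62.62
ee_pos: [0.4176, 0.2062, 0.1207]
tool_rot: [-3.134, 0.208, -0.003]
force: [1.7, -0.1, 2.2]
opening: 0.0167
grip_force: 29.6
t 62.62 turn [-0.04 -0.11 -0.  ] shift cm [-0.01  0.02  0.27] q6 2.01 pos [0.4176 0.2062 0.1207] F [ 1.7 -0.1  2.2] op 0.0167 grip 29.6
[[0.55, -1.33], [0.64, -1.29], [0.73, -1.24], [0.82, -1.18], [0.9, -1.12], [0.97, -1.06], [1.04, -0.99], [1.11, -0.91], [1.17, -0.83], [1.23, -0.75], [1.28, -0.66], [1.32, -0.57], [1.36, -0.48], [1.39, -0.38], [1.41, -0.28], [1.43, -0.19], [1.44, -0.09], [0.5, -0.01]]
```

Knob gripped (17 mm). Swinging it along the arc.

```bash
python3 -m pendant '[[0.55,-1.33,0,0,0,0,0.1],[0.64,-1.29,0,0,0,0,0.1],[0.73,-1.24,0,0,0,0,0.1],[0.82,-1.18,0,0,0,0,0.1],[0.9,-1.12,0,0,0,0,0.1],[0.97,-1.06,0,0,0,0,0.1],[0,0,0,0,0,0,0.1],[0,0,0,0,0,0,0.1]]'; python3 to.py .6259 .3131 .118 82.4
```

```text
clock: 63.28
ee_pos: [0.472, 0.2726, 0.1206]
tool_rot: [-3.133, 0.208, 0.001]
force: [-2.1, 2.6, 5.4]
opening: 0.0166
grip_force: 30.8
t 63.28 turn [-0.1   0.04 -0.01] shift cm [14.72 -6.05  0.26] q6 2.10 pos [0.472  0.2726 0.1206] F [-2.1  2.6  5.4] op 0.0166 grip 30.8
```

```bash
python3 -m pendant '[[1.04,-0.99,0,0,0,0,0.1],[1.11,-0.91,0,0,0,0,0.1],[1.17,-0.83,0,0,0,0,0.1],[1.23,-0.75,0,0,0,0,0.1],[1.28,-0.66,0,0,0,0,0.1],[1.32,-0.57,0,0,0,0,0.1],[1.36,-0.48,0,0,0,0,0.1],[1.39,-0.38,0,0,0,0,0.1],[1.41,-0.28,0,0,0,0,0.1],[0,0,0,0,0,0,0.1],[0,0,0,0,0,0,0.1]]'; python3 to.py .6259 .3131 .118 82.4
```

```text
clock: 64.2
ee_pos: [0.5926, 0.3141, 0.1206]
tool_rot: [-3.134, 0.208, -0.003]
force: [1.0, 0.7, 2.2]
opening: 0.017
grip_force: 30.7
t 64.20 turn [-0.02 -0.1  -0.  ] shift cm [ 3.32 -0.34  0.26] q6 2.09 pos [0.5926 0.3141 0.1206] F [1.  0.7 2.2] op 0.0170 grip 30.7
```

```bash
python3 -m pendant '[[1,-0.15,0,0,0,0,0.1],[1,-0.1,0,0,0,0,0.1],[0.6,-0.05,0,0,0,0,0.1],[0,0,0,0,0,0,0.1]]'|grep -E 'pos|force'; python3 -m pendant '[[0.3,0,0,0,0,0,0.1],[0.3,0,0,0,0,0,0.1],[0,0,0,0,0,0,0.1]]'|grep -E 'pos|force'; python3 -m pendant '[[0.3,0,0,0,0,0,0.1],[0.2,0,0,0,0,0,0.1],[0,0,0,0,0,0,0.1]]'|grep -E 'pos|force'; python3 to.py .6259 .3131 .118 82.4
```

```text
ee_pos: [0.6182, 0.3136, 0.1206]
force: [0.7, -0.8, 4.6]
grip_force: 30.8
ee_pos: [0.6229, 0.3132, 0.1206]
force: [-2.1, 0.5, 5.5]
grip_force: 30.9
ee_pos: [0.6284, 0.3126, 0.1206]
force: [0.2, 0.2, 5.7]
grip_force: 30.8
t 65.03 turn [-0.02 -0.01 -0.03] shift cm [-0.26 -0.02  0.26] q6 2.07 pos [0.6284 0.3126 0.1206] F [0.2 0.2 5.7] op 0.0171 grip 30.8
```

```bash
python3 -m pendant '[[0.3,0,0,0,0,0,0.1],[0,0,0,0,0,0,0.1],[0,0,0,0,0,0,0.1]]'|grep -E 'pos|force'; python3 -m pendant '[[0.3,0,0,0,0,0,0.1],[0,0,0,0,0,0,0.1],[0,0,0,0,0,0,0.1]]'|grep -E 'pos|force'
```

```text
ee_pos: [0.6308, 0.3123, 0.1205]
force: [-2.4, 0.0, 5.9]
grip_force: 30.9
ee_pos: [0.6308, 0.3123, 0.1204]
force: [-9.2, 0.1, 9.8]
grip_force: 31.3
```

```bash
python3 -m pendant '[[0.4,0,0,0,0,0,0.1],[0,0,0,0,0,0,0.1],[0,0,0,0,0,0,0.1]]'|grep -E 'pos|force'; python3 -m pendant '[[-0.8,0,0,0,0,0,0.1],[0,0,0,0,0,0,0.3],[0,0,0,0,0,0,0.4],[0,0,0,0,0,0,0.4],[0,0,0,0,0,0,0.4],[0,0,-1,0,0,0,0.4],[0,0,-2,0,0,0,0.4],[0,0,-2,0,0,0,0.4],[0,0,-2,0,0,0,0.4],[-1.5,0,-2,0,0,0,0.4],[-3,0,-1,0,0,0,0.4],[-3,0,0,0,0,0,0.4],[-3,0,0,0,0,0,0.4],[-3,0,0,0,0,0,0.4],[-3,0,0,0,0,0,0.4],[0,0,0,0,0,0,0.4]]'
python3 - <<'E'
from h import *
p,X,ok=cloud('scene');cv2.imwrite('pics/s11.png',cv2.resize(p[150:310,210:400,::-1],(712,600),interpolation=3))
for c in('scene','top'):
    p,X,ok=cloud(c)
    b=(X[...,2]>.108)&(X[...,2]<.12)&(np.hypot(X[...,0]-.612,X[...,1]-.211)<.07)
    uv=X[b][:,:2]; mu=uv.mean(0);v=np.linalg.svd(uv-mu,full_matrices=False)[2][0];print(c,b.sum(),'bar dir',np.degrees(np.arctan2(v[1],v[0]))%180,mu.round(4))
    print('brush',fit(X,.013,.0215,.16,.028,[.567,-.01,0],.095))
E
```

```text
ee_pos: [0.6315, 0.3122, 0.1201]
force: [-15.0, 0.4, 12.9]
grip_force: 31.8
clock: 67.12
ee_pos: [0.4622, 0.3345, 0.2198]
tool_rot: [3.134, -0.204, -0.007]
force: [-0.4, 0.6, -1.0]
opening: 0.0339
grip_force: 0.0
scene 368 bar dir 83.10367718654273 [0.6124 0.2133]
brush (array([ 0.56903688, -0.03887371,  0.40195693]), np.int64(423), array([0.15657683, 0.03425516]))
top 254 bar dir 82.66603122815795 [0.6107 0.2114]
brush (array([ 0.56741166, -0.0381158 ,  0.90978465]), np.int64(338), array([0.15340531, 0.03036097]))
```

View pics/s11.png

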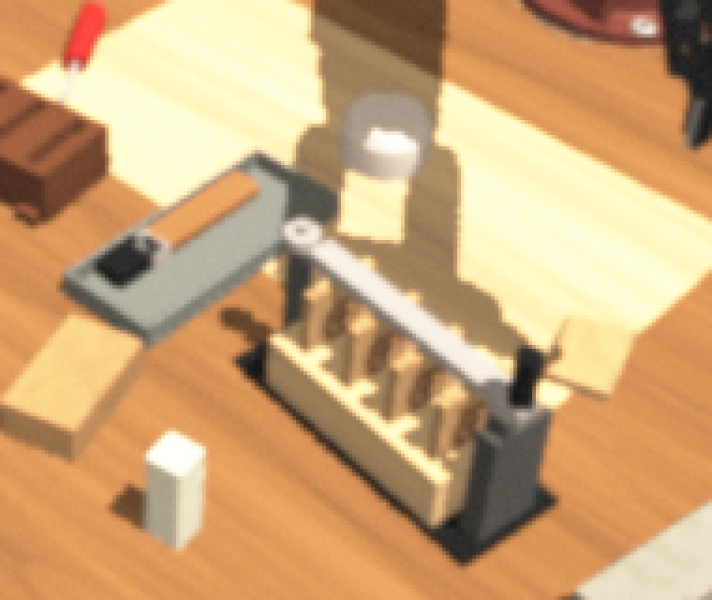

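Run:
```python
from h import *
for c in('scene','top'):
    X=np.median([cloud(c)[1] for _ in range(3)],0)
    for y in np.arange(-.062,-.01,.005):
        m=(X[...,0]>.505)&(X[...,0]<.585)&(X[...,1]>y)&(X[...,1]<y+.005)&(X[...,2]<.05)
        print(c,round(y,3),m.sum(),np.percentile(X[m][:,2],[20,50,80]).round(4))
```

```text
Traceback (most recent call last):
IndexError: index -1 is out of bounds for axis 0 with size 0
```

Run:
```python
from h import *
for c in('scene','top'):
    X=np.median([cloud(c)[1] for _ in range(3)],0)
    for y in np.arange(-.062,-.01,.005):
        m=(X[...,0]>.495)&(X[...,0]<.595)&(X[...,1]>y)&(X[...,1]<y+.005)&(X[...,2]<.05)
        if m.sum(): print(c,round(y,3),m.sum(),np.percentile(X[m][:,2],[20,50,80]).round(4))
    print('tray',fit(X,.0185,.027,.22,.09,[.5675,-.01,0],.14))
```

```text
scene -0.057 38 [0.0166 0.02   0.0212]
scene -0.052 44 [0.0167 0.0177 0.0195]
scene -0.047 36 [0.0165 0.0173 0.0181]
scene -0.042 37 [0.0165 0.0172 0.0183]
scene -0.037 38 [0.0161 0.0169 0.018 ]
scene -0.032 36 [0.0165 0.0172 0.0183]
scene -0.027 116 [0.0041 0.0106 0.0156]
scene -0.022 36 [0.0025 0.0033 0.0043]
scene -0.017 35 [0.0024 0.0034 0.0042]
scene -0.012 37 [0.0016 0.0032 0.0044]
tray (array([ 0.56777825, -0.01026267,  0.50962728]), np.int64(278), array([0.21875054, 0.09099246]))
top -0.062 42 [-0.0016  0.0001  0.0016]
top -0.057 31 [0.0012 0.0198 0.0214]
top -0.052 35 [0.0163 0.018  0.0204]
top -0.047 49 [0.0161 0.0173 0.0186]
top -0.042 28 [0.0159 0.018  0.0198]
top -0.037 47 [0.0165 0.0182 0.0189]
top -0.032 37 [0.0164 0.0178 0.0187]
top -0.027 38 [0.0133 0.0162 0.0184]
top -0.022 45 [0.0016 0.0033 0.0044]
top -0.017 27 [0.0017 0.0033 0.005 ]
top -0.012 45 [0.0018 0.0032 0.0047]
tray (array([ 0.56721268, -0.00910237,  0.14274567]), np.int64(265), array([0.21785075, 0.0890224 ]))
```

```bash
python3 -c "
from plant import ctrl
print(ctrl.finish_job())"
```

```text
the job is handed in; nothing more can be done
None
```

The job is handed in. The brush lies flat in the tray, all four plates measure fully home in the carrier, and the keeper bar is shut against its end stop, past its detent. Something knocked the brush about 3 cm sideways inside the tray, but it stayed flat on the floor. While pressing the last plate the gripper touched something, probably the hinge post. The wrist force reached 33 N, under the 40 N limit, so I finished pressing that plate with closed fingertips.

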